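Press a rolling pin's loose handle home in the bar clamp

ROBOT

A 6-joint arm with a two-finger parallel gripper is mounted at the origin on the work surface. World frame = base frame: x ahead of the robot, y to its left, z up, the work surface at z = 0. Lengths are in mm, angles in degrees, forces in N, time in s.
With the tool pointing down it reaches from about 250 to 800 mm from the base axis. Payload 8.5 kg.
Tool frame: the origin (TCP) lies between the finger pads; the fingertips stand 14 mm ahead of it and the grasp point (between the pads) lies 5 mm behind it (r.nose_length is the distance from the TCP to the fingertips, in mm); z points along the fingers, x is the direction in which the jaws open and shut, and the axes are right-handed (so a half turn about z gives the same grasp; the last joint's range is limited). The gripper opens to 85 mm and grips with 20 to 120 N. Pads are 22 mm wide; open, the fingers measure 114 mm over their backs; the gripper's body (76 mm by 85 mm) begins 54 mm behind the grasp point. The pads swing forward as they close: fully open they stand 13 mm farther back than shut.
Start: joints at [65.776, 13.648, -0.773, 75.585, 0, 90], TCP at [215.396, 478.732, 245.276] pointing down, gripper open.
Joint ranges: [-152.45, 152.45], [-59.26, 108.67], [-65.41, 83.53], [-104.44, 129.93], [-82.83, 76.93], [-180, 180]. Speed limits (degrees/s): [127.2, 127.2, 159.86, 180, 180, 180].

INTERFACE

Orientations are given as [roll, pitch, yaw] about the fixed x, y, z axes, in that order (R = Rz(yaw) Ry(pitch) Rx(roll)).
In Python, from rig import status, eyes, r, finder gives the robot as it stands.
- The arm moves only by the shell command python3 -m pendant 'ROWS' [FORCE]. ROWS is JSON, one flat list of numbers, 5 for each row, row after row: the finger opening in mm, from 0 to 85.4, then the shift along the world's x, y, z in mm, then the turn about the world's z in rad. In form: [claw, dx, dy, dz, turn, claw, dx, dy, dz, turn, ...]. A call has 1 to 12 rows; each row is the pose to reach, as a shift and turn from the pose commanded when the call began; what a row does not reach only later rows make up. A row lasts 1/8 s, in which the tool goes at most 62.5 mm and 10.7 degrees, less where a joint would pass 70% of its speed; a pose out of reach is approached as far as the arm can. A call with a gripper value outside its range is refused whole. The fingers move at their own pace and stop on an object; FORCE is the grip in N (left out, the last holds). Time passes only in rows, so rows that repeat a pose let the fingers close. It gives the time, the measured TCP pose, the force and the opening at its end, in the units of the state.
- status.read_state(): the state, without advancing time (a new reading comes with each control period).
- eyes.get_image(name): name is "scene" or "top" or "wrist"; returns a dict with "img" (480x640x3 uint8, red, green, blue), "range_z" (480x640 float32, mm along the optical axis (not along the pixel's ray), 0 where there is no reading), "fx", "fy", "cx", "cy" (pixels), "T" (4x4, takes a point from camera to world coordinates). Camera axes: x right, y down, z forward; pixel columns grow to the right and rows downward; lengths in mm; the calibration is good to about 2 mm. A picture is of the moment at which its call begins.
- r.close_job(): hands the job in, once; it reports no verdict.
Trained networks look in a picture, given as the dict that the camera call returned (one of the last four; its "shot" number tells which), for a name from the list of things; names that differ only in an ending like _2 or _b are one class to them, and where a whole thing is asked for, a point or a joint stands for the part that bears it (a point fixed in the world has none). Each returns a list of dicts, best first, with "conf" (0 to 1); they miss things now and then, are a little off and sometimes report something else, mostly with a low value. They report only what shows in the picture. A call takes as long as a camera call. They do not tell look-alikes from the thing itself.
- finder.search_frame(picture, thing): "pixel" ([column, row] in pixels, amid what is visible of it).
The state is a dict: "clock": time; "joints": joint angles; "joint_vel": joint speeds; "tau": joint torques, N m; "eef_pos": TCP position; "ee_rot": TCP orientation; "wrist_force": force on the tool from outside, world axes, zero at the start; "wrist_torque": the same for the moment, N m; "width": opening from 0.0 (shut) to 1.0 (fully open).
Only numpy, scipy, OpenCV 4.12 (cv2) and the standard library are available. Lean on these libraries where they do the work, as an engineer would, in place of code of your own. Each camera call takes 0.05 s, during which the arm holds its last target.

TASK

One handle of the small rolling pin has crept out along its axle. Lay the pin in the two wooden rests between the jaws of the bar clamp and let go of it, then pump the clamp's blue trigger towards its grip, stroke after stroke, until the jaws have pressed the handle fully home against the barrel. Then push the red release tab down and hold it until the jaw has run all the way back, leaving the pin lying free in the rests; work the jaw only by the trigger and the release, keep your hand off the pin while the jaws close, and do not disturb the bowl, the tub or the loaf tin.

Things in the scene. Friction and masses are not known exactly. Their poses are not given: they have to be found in the camera images.
- station: Fixed beech board 460 (y) x 150 x 18 mm with a one-hand bar clamp screwed on it, bar low, jaws and grip upright. Origin on the bench under the bar. y runs along the bar, away from the robot, from the end jaw (pad face y -155 mm, fully back) to the head's fixed jaw (pad face y +100), trigger and grip; x to the robot's right, z up. Jaws 34 mm wide, top z 131. Other offsets are in this frame.
- rest_mid (a point): Midway between the two wooden V rests on the seated pin's axis line: station x 0, y -27.5, z 100 mm; axes as the station. Rests: 14 mm thick, centres 35 mm either side along y, 78 mm across x, tops at z 94, open upwards. Below the pin between them are only the clamp's bar (8 mm wide, top z 64) and the board. The closing jaw may slide the pin along the rests.
- jaw_face (a point): Centre of the rubber pad face (30 x 46 mm) of the moving end jaw (34 x 20 x 100 mm, on the end of the bar), at the height of the pin's axis. The jaws stand open by 255 mm less the value of joint clamp_bar.
- clamp_bar (a joint): How far the toothed bar with the end jaw has been drawn towards the fixed jaw, m: 0 fully back, most 0.0465. The ratchet (5 mm teeth) holds it; a full trigger stroke draws it 10 mm, two thirds of a stroke 5 mm. With the pin pressed up it stops at 0.045. While the release is down and the trigger free it springs back in about 1 s. The bar pokes out behind the head to y 270 to 325 mm, z 44 to 64.
- trigger_face (a point): Middle of the outer (-y) face of the blue trigger blade, 104 mm above its pivot: at rest station x 0, y +150, z 122 mm. Blade 22 mm wide (x), 10 thick (y), z 75 to 148 mm, leaning 7 degrees to -y at rest. There are 32 mm free between it and the fixed jaw.
- trigger (a joint): Trigger angle, rad: 0 at rest, 0.25 fully squeezed (point trigger_face then lies 26 mm nearer the grip, +y). A spring returns it. Takes 5 to 10 N at the blade to draw the bar, 12 to 20 N while the handle is being pressed.
- grip_back (a point): Middle of the back (+y) face of the fixed grip that the trigger is squeezed towards: station x 0, y +198, z 122 mm. Grip 22 mm wide (x), 10 thick (y), z 70 to 165 mm. Over trigger and grip it measures 48 mm at rest, 22 mm squeezed; only the trigger moves.
- release_tab (a point): Middle of the top of the red release tab, 30 (x) x 26 mm (y), on the head's left (-x) side: station x -63, y +149, z 76.5 mm. It goes down 13 mm, frees the ratchet from about 7 mm down, takes 2 to 6 N and springs up when let go.
- release (a joint): Angle of the release tab, rad: 0 up, ratchet free from about 0.22, bottom at 0.40.
- rail_over (a point): On the axis of a fixed steel rail, a 16 mm tube along the station's y, 300 mm over the bench, 10 to 18 mm left (-x) of the bar, over pin and trigger from station y -150 to +345 mm, on two brackets standing at x +110 mm. It blocks an upright hand: come in below it from the station's -x side (the robot's left) with the tool leaning 30 to 45 degrees. A ladle hangs at y +305 down to z 146 mm.
- pin_mid (a point): Centre of the rolling pin's pale wooden barrel, 46 mm diameter, 110 mm long; whole pin about 0.34 kg. y is the pin's axis: at +y the sound dark handle, 50 mm long, 25 mm diameter, at -y the loose one of the same size on a steel axle. At the start it lies in its stand, axis 60 mm above the bench. Either end may face either jaw.
- pin_handle (a joint): Gap between the loose handle and the barrel, m: 0 fully home, most 0.016. It moves against about 20 N of friction and stays where it is pushed. The whole pin is 210 mm long plus this gap.
- pin_stand: Fixed wooden stand, 110 x 110 mm, in which the pin lies at the start along the stand's y axis: two V rests, 14 mm thick, centres 38 mm either side of the middle. Origin on the bench under its middle.
- bowl: Steel bowl, 124 mm across, 55 mm high, loose; origin under its middle.
- tub: White lidded plastic tub, 112 mm across, 107 mm high, loose; origin under its middle.
- loaf_tin: Dark steel loaf tin, 100 x 200 x 70 mm, loose; origin under its middle.
There are look-alikes about, which are no part of the job. Of the things that look like the part that bears pin_mid, the smallest one is meant.

How it is judged (in metres and radians):
On the way, in this order (a step that is already met when the one before it is completed fails the run):
1. the pin lies in the rests between the jaws, let go, its handle still loose (x of pin_mid in the frame of rest_mid between -0.006 and 0.006 m and y of pin_mid in the frame of rest_mid between -0.03 and 0.03 m and z of pin_mid in the frame of rest_mid below 0.006 m and angle between the y axis of pin_mid and the y axis of station, either way round below 0.1 rad and contact force between the arm and pin below 0.3 N and value of joint pin_handle above 0.003 m), for 0.2 s.
2. the jaw has been pumped up and the handle is pressed home (value of joint clamp_bar above 0.035 m and value of joint pin_handle below 0.002 m), for 0.1 s.
3. the release tab is pushed down (value of joint release above 0.18 rad), for 0.1 s.
At the end, for the whole second after the job is handed in: the handle is home (gap under 2 mm), the jaw is fully back (bar within 4 mm of its stop), trigger and release are at rest, and the pin lies still in both rests (within 6 mm of the seated axis line, within 35 mm of the middle along it) (value of joint pin_handle below 0.002 m and value of joint clamp_bar below 0.004 m and value of joint trigger below 0.04 rad and value of joint release below 0.05 rad and x of pin_mid in the frame of rest_mid between -0.006 and 0.006 m and y of pin_mid in the frame of rest_mid between -0.035 and 0.035 m and z of pin_mid in the frame of rest_mid below 0.006 m and angle between the y axis of pin_mid and the y axis of station, either way round below 0.1 rad and linear speed of pin below 0.02 m/s); the robot touches nothing.
It fails at once if the jaw or its bar end is pushed by the robot instead of being pumped (contact force between the arm and clamp_bar above 8 N).
It fails at once if the pin is held or pushed by the robot while the jaws close on it (value of joint clamp_bar above 0.02 m and contact force between the arm and pin above 5 N).
It fails at once if the bowl is disturbed (moved over 25 mm) (distance of bowl from where it was at the start of the episode above 0.025 m).
It fails at once if the tub is disturbed (moved over 25 mm) (distance of tub from where it was at the start of the episode above 0.025 m).
It fails at once if the loaf tin is disturbed (moved over 25 mm) (distance of loaf_tin from where it was at the start of the episode above 0.025 m).
It also fails if it takes over 72 s, if anything falls off the work surface, if the arm or the gripper's body presses on something with over 40 N, if the wrist force passes 120 N, or if a joint passes its speed limit or range.

## Working session

There is one attempt and no reset: what is moved stays moved. The work goes in short steps, Python scripts to look and compute and a shell command to move; the robot and the scene stay as the last step left them, time stands still between calls to the robot, and variables do not carry over. Pictures are saved under pics/ and viewed, and the job is handed in when it is done.

```bash
ls -la; mkdir -p pics; cat *.md 2>/dev/null | head -50; cat > h.py <<'E'
import numpy as np, cv2
from rig import status, eyes, r, finder
def save(d,name,box=None,scale=1):
    im=d["img"][:,:,::-1]
    if box: im=im[box[1]:box[3],box[0]:box[2]]
    if scale!=1: im=cv2.resize(im,None,fx=scale,fy=scale,interpolation=cv2.INTER_CUBIC)
    cv2.imwrite("pics/"+name+".png",im)
def P(d,u,v,w=1):
    z=d["range_z"][int(v)-w:int(v)+w+1,int(u)-w:int(u)+w+1]; z=z[z>0]
    if len(z)==0: return None
    z=np.median(z)
    return (d["T"]@np.array([(u-d["cx"])/d["fx"]*z,(v-d["cy"])/d["fy"]*z,z,1]))[:3]
def cloud(d):
    z=d["range_z"].astype(float); v,u=np.mgrid[0:480,0:640]
    p=np.stack([(u-d["cx"])/d["fx"]*z,(v-d["cy"])/d["fy"]*z,z],-1)
    w=p@d["T"][:3,:3].T+d["T"][:3,3]
    w[z<=0]=np.nan
    return w
def proj(d,p):
    q=np.linalg.inv(d["T"])@np.append(p,1.); return [q[0]/q[2]*d["fx"]+d["cx"],q[1]/q[2]*d["fy"]+d["cy"]]
E
python3 - <<'E'
from h import *
s=status.read_state(); print(s)
for n in ["scene","top","wrist"]:
    d=eyes.get_image(n); save(d,n+"0"); print(n,np.round(d["T"],3).tolist(),d["fx"],d["shot"])
    for t in ["station","pin_mid","pin_stand","bowl","tub","loaf_tin","release_tab","trigger_face","grip_back","jaw_face","rail_over"]:
        try:
            print(t,[(x["pixel"],round(x["conf"],2), np.round(P(d,*x["pixel"])) if P(d,*x["pixel"]) is not None else None) for x in finder.search_frame(d,t)])
        except Exception as e: print(t,repr(e))
E
```

```text
total 12
drwxr-xr-x  3 agent agent 4096 Dec  7 16:33 .
drwxr-xr-x 23 root  root  4096 Dec  7 16:33 ..
drwxr-xr-x  2 agent agent 4096 Dec  7 16:33 pics
{'clock': 0.0, 'joints': array([ 6.57750881e+01,  1.36822190e+01, -8.16325141e-01,  7.55851190e+01,
        4.67453216e-04,  8.99994254e+01]), 'joint_vel': array([ 0.01022499, -0.06548403, -0.06680822, -0.02868613,  0.04777581,
        0.03616425]), 'tau': array([-1.81983974e-03, -5.38773501e+01,  3.46434653e+01,  1.85936753e-02,
       -1.14488939e-04, -2.83030022e-05]), 'eef_pos': array([215.25334106, 478.40979946, 244.67026013]), 'ee_rot': array([-1.79999532e+02,  8.36631430e-02,  6.57756627e+01]), 'wrist_force': array([ 0.19238874, -1.16141526, -0.55653206]), 'wrist_torque': array([ 0.00196723, -0.04971437, -0.02369499]), 'width': 0.9990379087418002}
scene [[0.754, 0.365, -0.547, 1179.879], [0.657, -0.422, 0.624, -641.084], [-0.003, -0.83, -0.558, 894.52], [0.0, 0.0, 0.0, 1.0]] 436.234290533121 1
station [([306.4, 317.5], 0.89, array([580.,  -6.,  15.])), ([350.7, 248.1], 0.57, array([523., 266.,  76.]))]
pin_mid [([296.9, 219.5], 
[... 1968 characters left out ...]
.4, 227.6], 0.65, array([547.,  -5.,  19.]))]
jaw_face [([375.8, 244.2], 0.69, array([496., -33.,  58.])), ([332.3, 185.4], 0.6, array([656.,  79.,  73.]))]
rail_over [([350.4, 148.8], 0.72, array([679.,  44., 305.])), ([482.1, 208.8], 0.63, array([ 575., -306.,  106.]))]
wrist [[0.411, 0.87, 0.273, 146.007], [0.912, -0.392, -0.122, 509.648], [0.001, 0.299, -0.954, 373.141], [0.0, 0.0, 0.0, 1.0]] 402.76701378403226 3
station []
pin_mid [([581.3, 364.8], 0.86, array([452., 644.,  50.])), ([163.4, 262.0], 0.58, array([201., 346.,  60.]))]
pin_stand [([311.0, 437.4], 0.47, array([462., 361.,   6.]))]
bowl []
tub []
loaf_tin []
release_tab []
trigger_face []
grip_back []
jaw_face []
rail_over []
```

View pics/scene0.png

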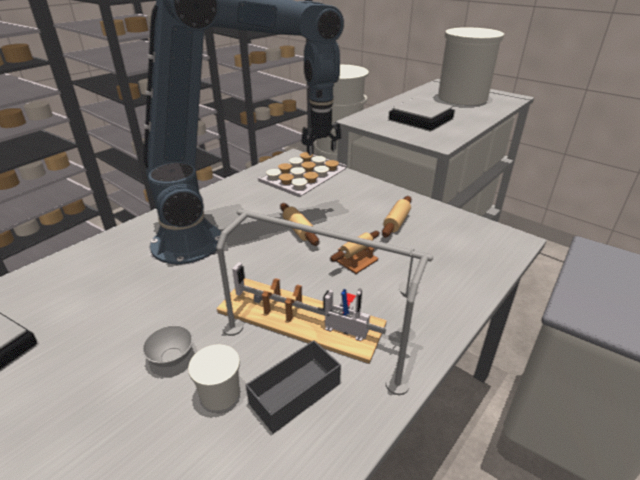

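View pics/top0.png

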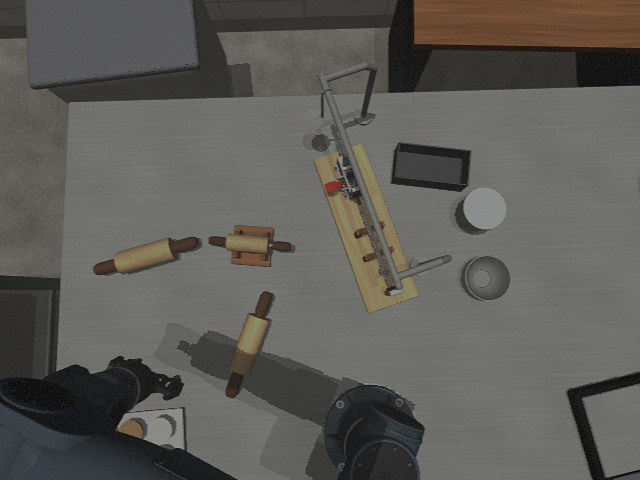

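View pics/wrist0.png

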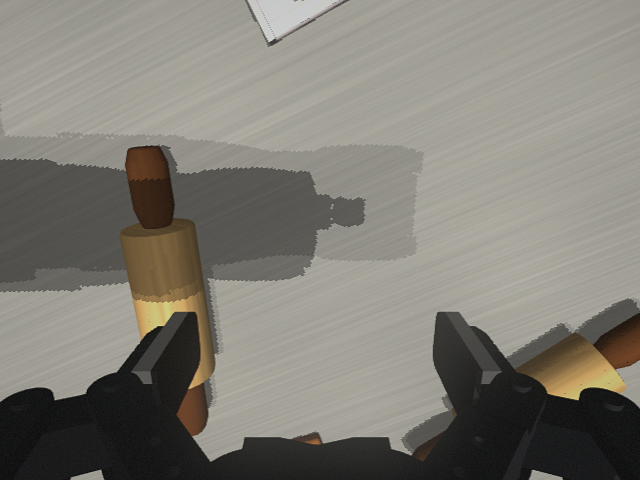

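The scene view shows the small pin in its stand at (356,247), with two bigger look-alikes at (297,220) and (396,215). The station with its rail is at about (310,310), and the bowl, tub and tin are at (168,347), (215,377) and (293,385). In the top view the small pin is at (245,243) and the larger ones are at (147,256) and (250,345).

Next I'll see whether the tool leans when a pose is at the edge of reach, and measure the scene.

```bash
python3 -m pendant '[85,24,55,0,0, 85,48,110,0,0, 85,72,165,0,0, 85,96,220,0,0, 85,120,275,0,0, 85,144,330,0,0, 85,168,385,0,0, 85,192,440,0,0]'; python3 -c "
from h import *
s=status.read_state();print(s['joints'],s['eef_pos'],s['ee_rot'],s['clock'])"
```

```text
clock: 2.8
eef_pos: [328.6, 739.8, 283.2]
ee_rot: [180.0, 1.0, 65.8]
wrist_force: [1.6, 4.5, -0.6]
width: 1.0
[6.60505504e+01 5.50705678e+01 8.03736739e+01 1.16270727e+02
 1.12884897e-03 9.02773081e+01] [328.59457941 739.80561031 283.23907199] [179.99644518   0.96761489  65.77320274] 2.8
```

```bash
python3 - <<'E'
from h import *
d=eyes.get_image("top"); np.savez("top1.npz",**{k:v for k,v in d.items()})
save(d,"topcrop",(290,50,420,320),3) if False else None
save(d,"top_station",(300,50,420,320),2.2)
save(d,"top_pin",(190,210,310,280),6)
w=cloud(d)
# rail points: z>280, station area
m=(w[...,2]>285)&(w[...,2]<320)&(w[...,0]>350)&(np.abs(w[...,1])<200)
p=w[m]; print(len(p)); 
c=p.mean(0); U=np.linalg.svd(p-c,full_matrices=False)
print(c,U[2][0],U[1]/np.sqrt(len(p)))
E
```

```text
2487
[617.169256    10.34580016 304.15224107] [-0.95365295 -0.30090514  0.00146311] [176.62426917  34.4263453    3.26159361]
```

```bash
python3 -m pendant '[85,50,100,0,0, 85,50,100,0,0]'; python3 -c "
from h import *
s=status.read_state();print(s['joints'],s['eef_pos'],s['ee_rot'],s['clock'])"; python3 -m pendant '[85,0,0,0,0]'
```

```text
clock: 3.1
eef_pos: [313.7, 698.6, 327.1]
ee_rot: [180.0, 1.5, 65.8]
wrist_force: [0.8, 3.8, -0.6]
width: 0.991
[ 6.58207361e+01  4.74631030e+01  7.02475872e+01  1.14315289e+02
 -1.34475108e-03  9.00523498e+01] [313.68694831 698.64449291 327.11759181] [179.99725626   1.5308026   65.76836762] 3.1
clock: 3.22
eef_pos: [313.4, 698.2, 318.4]
ee_rot: [180.0, 2.2, 65.8]
wrist_force: [-1.4, -0.3, -0.3]
width: 1.0
```

View pics/top_station.png

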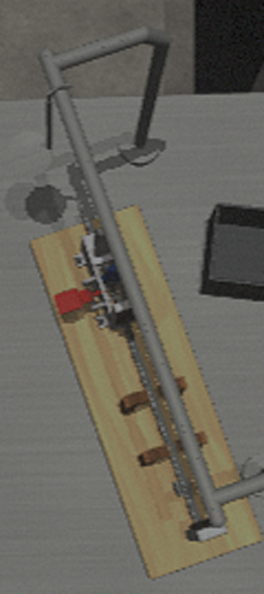

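View pics/top_pin.png

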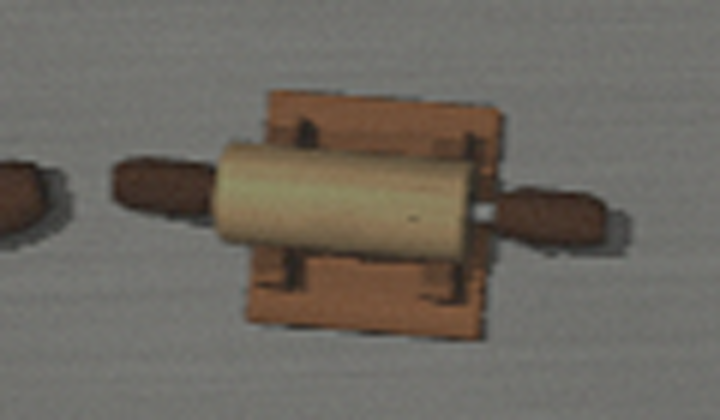

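```bash
python3 -m pendant '[85,0,0,0,0]';python3 -m pendant '[85,40,92,0,0,85,40,92,0,0,85,40,92,0,0,85,40,92,0,0]';  python3 -c "
from h import *
s=status.read_state();print(s['joints'])"; python3 -m pendant '[85,0,0,0,0]'; python3 -m pendant '[85,0,0,0,0]'
```

```text
clock: 3.35
eef_pos: [312.7, 696.9, 320.8]
ee_rot: [180.0, 2.3, 65.8]
wrist_force: [-0.4, 0.2, 0.3]
width: 0.994
clock: 3.85
eef_pos: [334.3, 747.8, 288.5]
ee_rot: [-180.0, -0.6, 65.8]
wrist_force: [-0.0, 0.2, 0.3]
width: 0.994
[6.59129121e+01 5.60279755e+01 8.35271202e+01 1.16895089e+02
 1.21845275e-03 9.01343253e+01]
clock: 3.98
eef_pos: [334.1, 747.4, 289.4]
ee_rot: [-180.0, -0.6, 65.8]
wrist_force: [0.4, -0.4, -0.5]
width: 0.991
clock: 4.1
eef_pos: [334.0, 746.9, 292.3]
ee_rot: [-180.0, -0.8, 65.8]
wrist_force: [-0.1, -0.6, 0.1]
width: 0.995
```

```bash
cat > st.py <<'E'
from rig import status
import numpy as np
s=status.read_state();print("J",np.round(s['joints'],2).tolist(),"R",np.round(s['ee_rot'],2).tolist(),"P",np.round(s['eef_pos'],1).tolist(),"F",np.round(s['wrist_force'],1).tolist(),"w",round(s['width'],2),"t",round(s['clock'],2))
E
python3 -m pendant '[85,-22,-48,40,0, 85,-44,-96,80,0, 85,-66,-144,120,0, 85,-88,-192,160,0, 85,-110,-240,200,0, 85,-130,-285,250,0]'>/dev/null; python3 st.py
python3 -m pendant '[85,0,0,60,0]'>/dev/null; python3 st.py
python3 -m pendant '[85,0,0,60,0]'>/dev/null; python3 st.py
python3 -m pendant '[85,0,0,60,0]'>/dev/null; python3 st.py
```

```text
J [66.15, 19.72, 48.27, 117.43, -0.0, 90.38] R [-179.99, -1.12, 65.77] P [217.4, 491.8, 513.7] F [-0.3, 0.6, -0.1] w 0.99 t 4.85
J [66.15, 23.52, 62.22, 127.2, -0.0, 90.38] R [-179.99, -1.51, 65.78] P [215.6, 487.8, 555.7] F [0.3, 1.8, 1.1] w 0.99 t 4.97
J [66.15, 29.66, 76.79, 129.18, 0.0, 90.37] R [-179.95, -7.95, 65.77] P [240.3, 543.4, 572.4] F [1.3, 1.5, 1.4] w 1.0 t 5.1
J [66.15, 31.69, 83.57, 129.93, -0.0, 90.37] R [-179.92, -11.95, 65.77] P [248.7, 562.4, 587.1] F [-4.4, -8.5, 14.4] w 0.99 t 5.22
```

```bash

python3 -m pendant '[85,-22,-50,10,0]'>/dev/null; python3 st.py
python3 -m pendant '[85,-18,-40,40,0]'>/dev/null; python3 st.py
python3 -m pendant '[85,-18,-40,40,0]'>/dev/null; python3 st.py
python3 -m pendant '[85,-18,-40,40,0]'>/dev/null; python3 st.py
```

```text
J [66.14, 24.3, 69.61, 123.59, 0.0, 90.37] R [-179.92, -11.72, 65.77] P [236.3, 534.2, 593.4] F [-0.0, -0.2, 2.1] w 0.99 t 5.35
J [66.18, 22.36, 73.47, 129.86, -0.01, 90.4] R [-179.93, -11.25, 65.77] P [214.6, 486.0, 625.2] F [0.5, -0.4, 2.2] w 1.0 t 5.47
J [66.22, 16.92, 70.3, 129.9, -0.01, 90.44] R [-179.91, -13.48, 65.76] P [195.1, 442.4, 655.9] F [-0.1, -1.2, 1.7] w 1.0 t 5.6
J [66.27, 11.61, 66.24, 129.93, -0.03, 90.49] R [-179.9, -14.7, 65.76] P [174.7, 397.0, 675.9] F [0.2, -0.4, 0.4] w 1.0 t 5.72
```

Raising at the wrist's limit makes the tool lean, and the lean stays. I'll continue to about 38°.

```bash

python3 -m pendant '[85,0,0,60,0]'>/dev/null; python3 st.py
python3 -m pendant '[85,0,0,60,0]'>/dev/null; python3 st.py
python3 -m pendant '[85,-8,-18,55,0]'>/dev/null; python3 st.py
python3 -m pendant '[85,-8,-18,55,0]'>/dev/null; python3 st.py
python3 -m pendant '[85,-8,-18,55,0]'>/dev/null; python3 st.py
```

```text
J [66.27, 10.24, 67.53, 129.93, -0.03, 90.49] R [-179.87, -17.36, 65.76] P [170.6, 387.7, 693.3] F [0.3, 0.0, 0.4] w 1.0 t 5.85
J [66.26, 9.56, 68.87, 129.93, -0.03, 90.48] R [-179.86, -19.37, 65.75] P [168.8, 383.6, 705.9] F [0.1, 0.2, -1.2] w 0.99 t 5.97
J [66.28, 7.16, 68.21, 129.91, -0.03, 90.49] R [-179.84, -21.14, 65.75] P [159.9, 363.4, 719.3] F [-0.2, -0.2, -0.7] w 1.0 t 6.1
J [66.29, 4.66, 67.89, 129.93, -0.04, 90.51] R [-179.82, -23.31, 65.74] P [150.3, 341.8, 734.3] F [0.3, -0.2, 0.1] w 1.0 t 6.22
J [66.31, 2.41, 67.82, 129.93, -0.04, 90.52] R [-179.8, -25.48, 65.73] P [141.6, 322.2, 748.1] F [0.5, -0.5, 0.5] w 1.0 t 6.35
```

```bash

python3 -m pendant '[85,0,0,60,0]'>/dev/null; python3 st.py
python3 -m pendant '[85,0,0,60,0]'>/dev/null; python3 st.py
python3 -m pendant '[85,-4,-9,60,0]'>/dev/null; python3 st.py
python3 -m pendant '[85,-4,-9,60,0]'>/dev/null; python3 st.py
python3 -m pendant '[85,-4,-9,60,0]'>/dev/null; python3 st.py
python3 -m pendant '[85,0,0,0,0]'>/dev/null; python3 st.py
```

```text
J [66.3, 2.1, 70.07, 129.93, -0.04, 90.51] R [-179.77, -28.05, 65.72] P [140.6, 319.8, 762.9] F [0.3, 0.4, 0.1] w 1.0 t 6.47
J [66.29, 2.08, 72.33, 129.93, -0.04, 90.5] R [-179.74, -30.32, 65.71] P [140.5, 319.5, 776.0] F [0.1, 0.2, -0.5] w 0.99 t 6.6
J [66.3, 1.15, 73.67, 129.91, -0.04, 90.51] R [-179.71, -32.61, 65.69] P [136.6, 310.6, 789.3] F [-0.3, 0.2, 0.1] w 1.0 t 6.72
J [66.31, 0.16, 75.18, 129.91, -0.05, 90.51] R [-179.69, -35.1, 65.68] P [132.1, 300.5, 803.6] F [0.4, -0.2, -0.6] w 1.0 t 6.85
J [66.31, -0.63, 76.81, 129.89, -0.05, 90.51] R [-179.65, -37.55, 65.66] P [128.2, 291.7, 817.5] F [0.3, 0.8, -1.0] w 1.0 t 6.97
J [66.31, -0.72, 76.82, 129.9, -0.05, 90.51] R [-179.65, -37.64, 65.66] P [127.8, 290.8, 818.0] F [0.1, 0.6, 0.4] w 0.99 t 7.1
```

```bash
python3 - <<'E'
from h import *
d=dict(np.load("top1.npz")); w=cloud(d)
ys=np.array([.95365,.3009]); xs=np.array([.3009,-.95365])
Z=w[...,2]
# board top
m=(Z>12)&(Z<24)&(w[...,0]>380)&(w[...,0]<800)&(np.abs(w[...,1])<200)
hsv=cv2.cvtColor(d["img"],cv2.COLOR_RGB2HSV)
m&=(hsv[...,1]>80)
p=w[m][:,:2].astype(np.float32); print("board",len(p),np.median(w[m][:,2])); 
n,lab,stt,cen=cv2.connectedComponentsWithStats(m.astype(np.uint8)); print(stt[1:][stt[1:,4]>50],)
b=cv2.minAreaRect(p); print(b)
# rail line
m=(Z>285)&(Z<320)&(w[...,0]>350)&(np.abs(w[...,1])<150)
q=w[m]; a=q[:,:2]@ys; c=q[:,:2]@xs; print("rail along",a.min(),a.max(),"x", [round(float(np.median(c[(a>k)&(a<k+50)])),1) for k in range(400,900,50)])
# red tab
m=(hsv[...,0]<8)&(hsv[...,1]>180)&(hsv[...,2]>80)&(Z>60)&(Z<90)&(w[...,0]>550)
t=w[m]; print("tab",len(t),t.mean(0), t[:,:2].min(0),t[:,:2].max(0))
m=(Z>85)&(Z<200)&(w[...,0]>400)&(w[...,0]<780)&(np.abs(w[...,1])<160)
t=w[m]
print("tops", len(t))
# pin barrel
m=(Z>70)&(Z<95)&(w[...,0]>440)&(w[...,0]<580)&(w[...,1]>200)&(w[...,1]<420)
t=w[m]; print("barrel",len(t),t.mean(0),cv2.minAreaRect(t[:,:2].astype(np.float32)),t[:,2].max())
E
```

```text
board 3734 16.51327041658317
[[ 352  144   57  127 1027]
 [ 314  152   27   37  470]
 [ 325  187   63  102 1993]
 [ 359  197   13   29   62]
 [ 381  255   13   31   59]]
((565.373779296875, -5.40692138671875), (431.8277893066406, 148.55874633789062), 17.645471572875977)
rail along 342.6260812399629 850.7814991168585 x [156.5, 156.2, 156.4, 156.5, 156.2, 156.1, 156.2, 156.0, 193.8, 155.7]
tab 1 [660.63742547  63.57409642  70.04863557] [660.63742547  63.57409642] [660.63742547  63.57409642]
tops 318
barrel 691 [507.45397586 310.41117611  77.24415211] ((507.8280944824219, 309.013916015625), (210.18939208984375, 41.592872619628906), 83.9096908569336) 87.49392237042207
```

```bash
python3 - <<'E'
from h import *
d=dict(np.load("top1.npz")); w=cloud(d); Z=w[...,2]
ys=np.array([.95365,.3009]); xs=np.array([.3009,-.95365])
hsv=cv2.cvtColor(d["img"],cv2.COLOR_RGB2HSV)
m=(Z>68)&(Z<95)&(w[...,0]>440)&(w[...,0]<580)&(w[...,1]>200)&(w[...,1]<420)
br=d["img"].sum(-1)
pale=m&(br>270)
t=w[pale]; rc=cv2.minAreaRect(t[:,:2].astype(np.float32)); print("barrel",len(t),rc,np.percentile(t[:,2],[50,90,98]))
for nm,mm in(("all",m),("pale",pale)):
    t=w[mm][:,:2]; c=t.mean(0); v=np.linalg.svd(t-c,full_matrices=False)[2][0]; s=(t-c)@v; print(nm,c,v,s.min(),s.max())
# stand plate
m=(Z>8)&(Z<60)&(w[...,0]>420)&(w[...,0]<600)&(w[...,1]>220)&(w[...,1]<400)&(hsv[...,1]>90)
print("stand z",np.percentile(w[m][:,2],[10,50,90])," rect",cv2.minAreaRect(w[m][:,:2].astype(np.float32)))
# tops of jaws, grip in station
m=(Z>60)&(Z<200)&(w[...,0]>400)&(w[...,0]<800)&(np.abs(w[...,1])<130)
t=w[m]; A=t[:,:2]@ys; X=t[:,:2]@xs
for lo in range(400,720,10):
    k=(A>lo)&(A<lo+10)
    if k.sum()>3: print(lo,k.sum(),"x",np.round(np.percentile(X[k],[0,50,100])),"z",np.round(np.percentile(t[k,2],[0,50,100])))
E
```

```text
barrel 547 ((511.1795959472656, 335.89959716796875), (157.99574279785156, 37.90899658203125), 83.577392578125) [78.69771942 82.74704434 84.34141093]
all [507.48189032 310.88600029] [-0.10688045 -0.99427188] -104.25622371610073 107.18189584335342
pale [507.58829381 311.99862248] [-0.13466928 -0.9908906 ] -103.17225126630215 55.06326883327287
stand z [ 8.82951264 11.50656759 47.78250586]  rect ((507.633056640625, 306.8943176269531), (105.75045776367188, 108.51707458496094), 83.62452697753906)
400 6 x [172. 175. 177.] z [61. 61. 65.]
410 6 x [171. 175. 178.] z [60. 61. 62.]
430 79 x [136. 160. 214.] z [60. 85. 94.]
440 38 x [136. 164. 215.] z [61. 86. 94.]
450 4 x [174. 176. 176.] z [60. 61. 61.]
500 80 x [136. 158. 214.] z [60. 85. 94.]
510 34 x [136. 158. 214.] z [63. 85. 93.]
580 7 x [172. 174. 178.] z [60. 61. 62.]
590 15 x [162. 173. 179.] z [ 61.  86. 122.]
600 75 x [158. 170. 326.] z [ 61. 103. 125.]
610 48 x [156. 169. 311.] z [ 61.  95. 127.]
620 18 x [151. 161. 295.] z [61. 69. 78.]
630 62 x [102. 149. 302.] z [60. 72. 78.]
640 100 x [100. 139. 305.] z [ 60.  72. 151.]
650 119 x [101. 147. 312.] z [ 60.  74. 149.]
660 44 x [102. 155. 315.] z [60. 72. 82.]
670 27 x [158. 172. 319.] z [60. 68. 78.]
680 93 x [158. 171. 326.] z [ 60.  79. 162.]
690 52 x [158. 165. 355.] z [ 63.  76. 164.]
700 27 x [159. 167. 342.] z [62. 72. 80.]
710 22 x [158. 165. 173.] z [61. 76. 80.]
```

```bash

python3 -m pendant '[70,30,5,-48,-0.1, 70,60,8,-96,-0.2, 70,90,10,-144,-0.3, 70,120,12,-192,-0.4, 70,150,14,-240,-0.5, 70,180,16,-288,-0.6]'>/dev/null; python3 st.py
```

```text
J [57.06, -18.75, 2.61, 76.82, -15.08, 111.11] R [-179.69, -37.31, 31.14] P [289.5, 306.8, 557.5] F [0.1, 1.4, 0.7] w 0.82 t 7.85
```

```bash
python3 - <<'E'
from h import *
d=dict(np.load("top1.npz")); w=cloud(d); Z=w[...,2]
ys=np.array([.95365,.3009]); xs=np.array([.3009,-.95365])
m=(w[...,0]>400)&(w[...,0]<800)&(np.abs(w[...,1])<160)
t=w[m]; A=t[:,:2]@ys; X=t[:,:2]@xs; z=t[:,2]; c=d["img"][m].astype(int)
k=(z>80)&(z<96)&(X>134)&(X<216)&(A<540); print("rests", [ (round(float(A[k&s].min()),1),round(float(A[k&s].max()),1)) for s in ((A<470),(A>470))], X[k].min(),X[k].max())
k=(c[:,0]>2*c[:,1])&(c[:,0]>60)&(X<135)&(z>66); print("tab",k.sum(),X[k].min(),X[k].max(),A[k].min(),A[k].max(),np.median(z[k]))
k=(z>118)&(z<140)&(X>140)&(X<200); print("fixed jaw top",k.sum(),X[k].min(),X[k].max(),A[k].min(),A[k].max())
k=(z>141)&(z<152)&(X>140)&(X<200); print("trig top",k.sum(),X[k].min(),X[k].max(),A[k].min(),A[k].max())
k=(z>157)&(z<170)&(X>140)&(X<200); print("grip top",k.sum(),X[k].min(),X[k].max(),A[k].min(),A[k].max())
k=(z>110)&(z<140)&(X>140)&(X<200)&(A<420); print("end jaw",k.sum())
E
```

```text
rests [(430.4, 444.5), (500.5, 514.6)] 136.26023946906446 214.54609563771797
tab 103 102.45915555145329 134.5744992775347 636.0637023363289 660.030946273928 74.50945694097163
fixed jaw top 69 158.0422785790754 177.55865163826707 599.2003616241353 691.8075458172294
trig top 22 164.31584024028052 173.39565519902794 646.9501873723866 693.5151968552691
grip top 12 141.77503313938496 170.16251928441181 688.4794613481268 792.7722451533456
end jaw 0
```

```bash

python3 -m pendant '[70,20,1,-50,-0.1, 70,40,2,-100,-0.2, 70,60,3,-150,-0.3, 70,80,4,-200,-0.4, 70,100,5,-250,-0.5, 70,120,6,-300,-0.6, 70,120,6,-320,-0.657,70,120,6,-320,-0.657]'>/dev/null; python3 st.py; python3 - <<'E'
from h import *
d=eyes.get_image("wrist"); save(d,"w2"); d=eyes.get_image("scene"); save(d,"s2",(200,120,460,360),3)
E
```

```text
J [54.99, -0.35, -28.75, 41.49, -31.97, 145.27] R [179.95, -37.19, -6.08] P [408.1, 312.5, 237.5] F [0.5, 1.3, -0.1] w 0.82 t 8.85
```

View pics/w2.png

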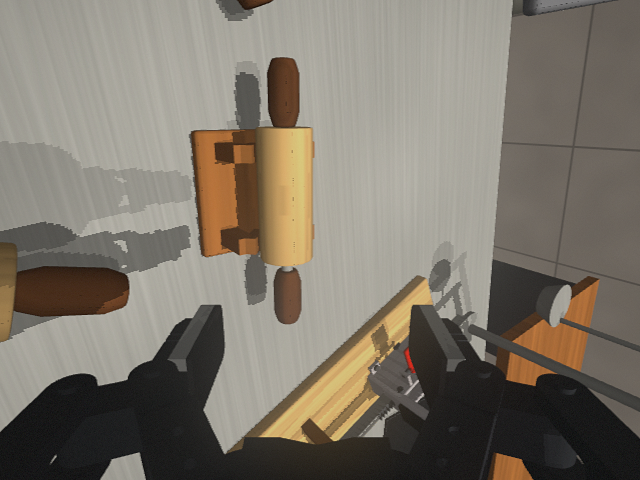

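View pics/s2.png

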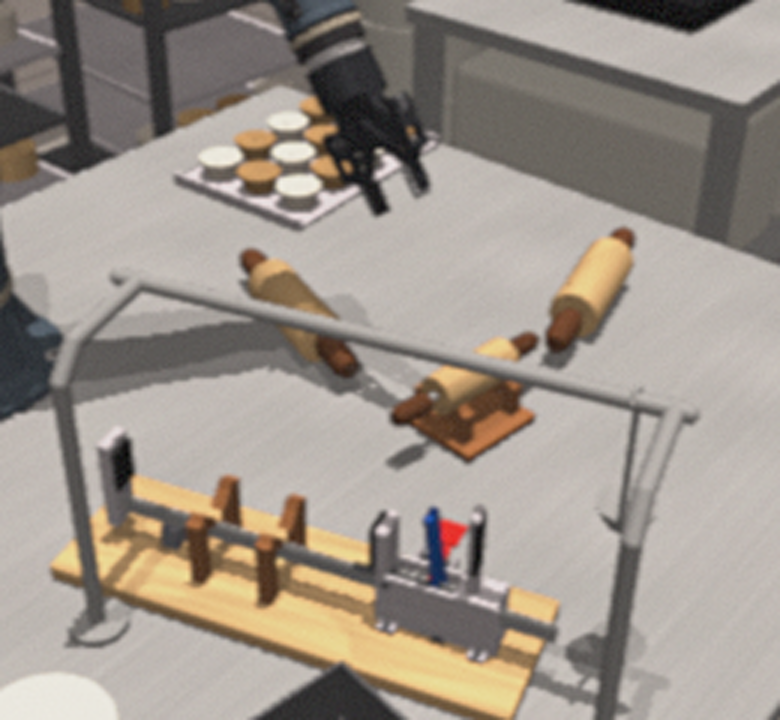

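```bash
python3 - <<'E'
from h import *
d=eyes.get_image("wrist"); w=cloud(d); Z=w[...,2]
v,u=np.mgrid[0:480,0:640]
hs=cv2.cvtColor(d["img"],cv2.COLOR_RGB2HSV)
m=(u>240)&(u<330)&(v>50)&(v<330)&(Z>45)
t=w[m]
# fit cylinder axis: direction az, point; barrel r=23 
mb=(u>250)&(u<320)&(v>132)&(v<258)&(Z>50); b=w[mb]
from scipy.optimize import least_squares
def f(p):
    x,z,az,tl=p; dv=np.array([np.cos(az)*np.cos(tl),np.sin(az)*np.cos(tl),np.sin(tl)]); c=np.array([x,306,z])
    q=b-c; return np.linalg.norm(q-np.outer(q@dv,dv),axis=1)-23
s=least_squares(f,[507,60,np.radians(-96),0],loss="soft_l1"); print(s.x[:2],np.degrees(s.x[2:]),np.abs(s.fun).mean(),len(b))
az=s.x[2]; dv=np.array([np.cos(az),np.sin(az),0])
for mm,n in ((mb|((u>255)&(u<316)&(v>120)&(v<268)&(Z>70)),"barrel z>70"),(m,"all")):
    a=(w[mm]-np.array([s.x[0],306,s.x[1]]))@dv; print(n,a.min(),a.max())
k=(u>200)&(u<250)&(v>170)&(v<220); print("plate z",np.median(Z[k]))
E
python3 st.py
```

```text
[510.95851746  59.2217601 ] [-9.64026612e+01 -8.77778060e-02] 0.5165395965456433 6876
barrel z>70 -67.76295868978146 48.21831886560402
all -111.55366111917832 109.75486202847456
plate z nan
J [54.98, -0.63, -28.58, 41.5, -31.97, 145.22] R [-179.6, -37.4, -6.31] P [408.9, 313.5, 241.3] F [0.8, 0.2, 0.4] w 0.82 t 9.0
```

```bash

python3 -m pendant '[64,16,1,-37,0, 64,32,1,-74,0, 64,47,1.5,-110,0,64,47,1.5,-110,0]' 40 >/dev/null; python3 st.py; python3 - <<'E'
from h import *
d=eyes.get_image("wrist"); save(d,"w3")
E
```

```text
J [49.95, 8.93, -37.65, 20.32, -30.12, 139.87] R [-179.81, -37.29, -6.28] P [455.6, 313.7, 129.4] F [-1.1, -0.4, -0.2] w 0.75 t 9.5
```

View pics/w3.png

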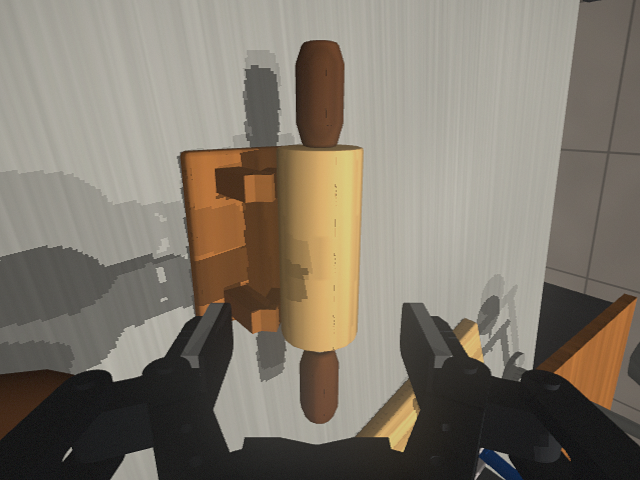

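```bash

python3 -m pendant '[64,20,-1.5,-26,0, 64,40,-3,-51,0, 64,60,-5,-76,0,64,60,-5,-76,0]' >/dev/null; python3 st.py; 
python3 -m pendant '[40,0,0,0,0,40,0,0,0,0,40,0,0,0,0,40,0,0,0,0]' 40 >/dev/null; python3 st.py; python3 - <<'E'
from h import *
d=eyes.get_image("wrist"); save(d,"w4")
d=eyes.get_image("scene"); save(d,"s4",(200,120,460,360),3)
E
```

```text
J [44.0, 18.64, -39.99, 5.11, -27.64, 133.71] R [-179.63, -37.4, -6.41] P [516.5, 309.9, 55.2] F [-1.1, -0.7, 0.4] w 0.75 t 10.05
J [44.12, 18.47, -40.08, 5.12, -27.64, 133.72] R [-179.56, -37.44, -6.34] P [515.3, 310.5, 56.2] F [-8.0, -0.8, 7.2] w 0.52 t 10.55
```

View pics/w4.png

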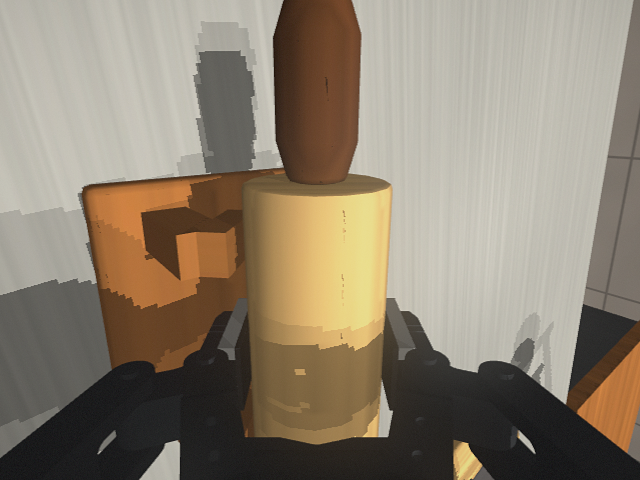

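View pics/s4.png

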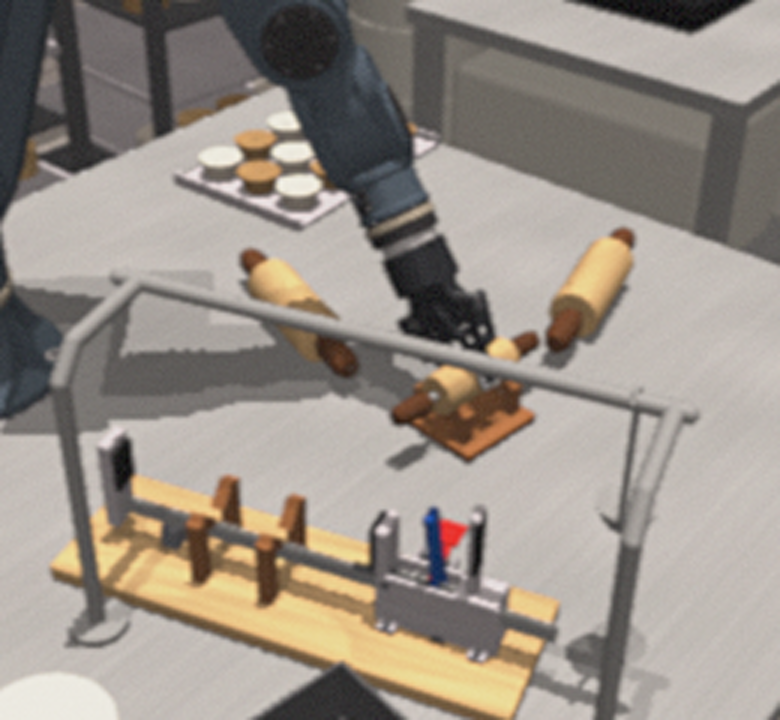

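```bash

python3 -m pendant '[40,0,0,30,0, 40,0,0,70,0, 40,-5,-10,115,0,40,-10,-50,140,-0.15,40,-20,-90,140,-0.3,40,-30,-130,140,-0.45,40,-40,-160,140,-0.6,40,-50,-180,140,-0.75,40,-55,-195,140,-0.9,40,-55,-200,140,-1.05,40,-55,-200,140,-1.155,40,-55,-200,140,-1.155]' 60 >/dev/null; python3 st.py;  python3 - <<'E'
from h import *
d=eyes.get_image("wrist"); save(d,"w5")
d=eyes.get_image("scene"); save(d,"s5",(200,120,460,360),3)
E
```

```text
J [22.75, 11.4, -19.41, 58.91, -34.73, 179.96] R [-179.7, -34.73, -67.39] P [496.2, 27.2, 195.3] F [-0.1, 0.7, -3.9] w 0.52 t 12.15
```

View pics/w5.png

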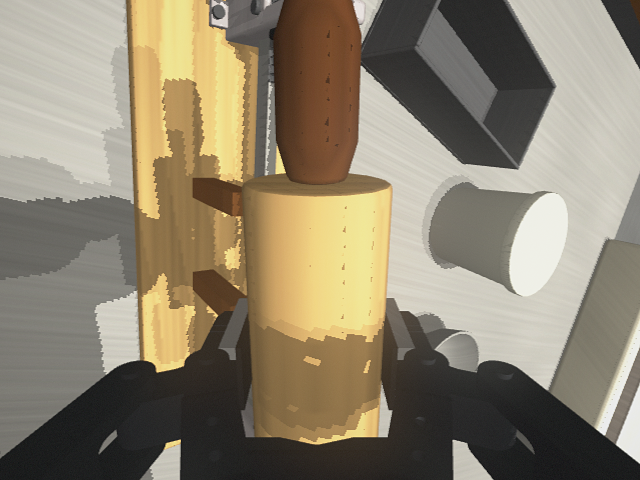

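View pics/s5.png

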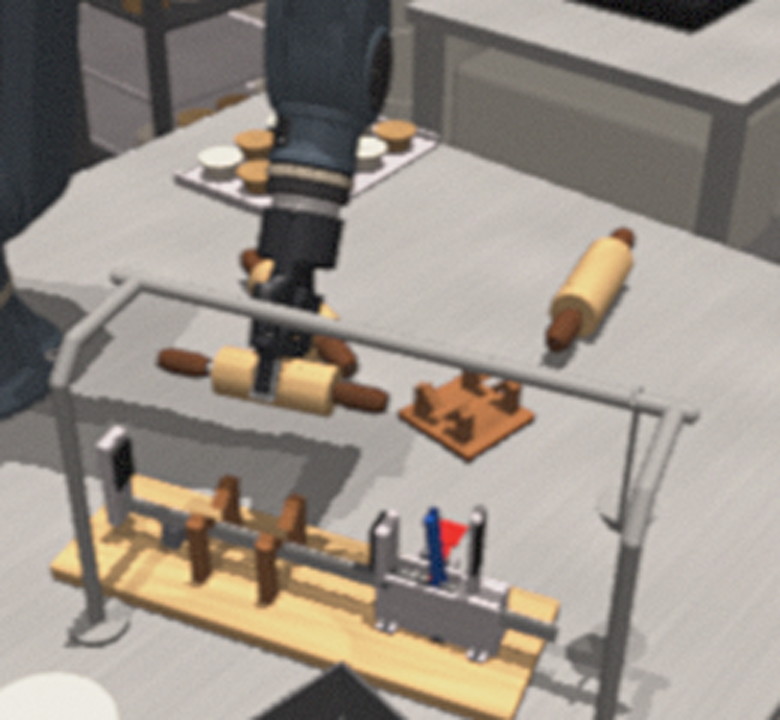

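```bash

python3 -m pendant '[40,3,-15,-25,0, 40,6,-30,-40,0, 40,9,-45,-45,0,40,11,-55,-45,0,40,11,-55,-45,0]' >/dev/null; python3 st.py;
```

```text
J [16.03, 12.15, -26.17, 46.72, -34.42, 171.61] R [-179.76, -34.73, -67.19] P [506.8, -26.6, 149.8] F [-0.5, 0.0, -3.9] w 0.52 t 12.88
```

Good: j6 now has margin. I'll turn the last 5° to line up with the station and check before lowering.

```bash

python3 -m pendant '[40,0,0,0,-0.06, 40,0,0,-5,-0.09,40,0,0,-5,-0.09]' >/dev/null; python3 st.py;  python3 - <<'E'
from h import *
d=eyes.get_image("scene"); save(d,"s6",(220,180,420,330),4)
d=eyes.get_image("top"); save(d,"t6",(310,130,430,310),3.3)
w=cloud(d); Z=w[...,2]
ys=np.array([.95365,.3009]); xs=np.array([.3009,-.95365])
A=w[...,:2]@ys-500; X=w[...,:2]@xs-175.4
m=(np.abs(X)<60)&(A>-160)&(A<110)&(Z>115)&(Z<185)
hs=cv2.cvtColor(d["img"],cv2.COLOR_RGB2HSV); m&=hs[...,1]>70
print(m.sum())
for lo in range(-160,110,15):
    k=m&(A>lo)&(A<lo+15)
    if k.sum()>3: print(lo,k.sum(),np.round(np.percentile(X[k],[0,50,100])),np.round(np.percentile(Z[k],[0,100])))
E
```

```text
J [16.2, 14.64, -23.61, 50.5, -34.7, 178.01] R [-179.86, -34.72, -72.25] P [507.0, -26.3, 143.8] F [-0.2, -0.1, -3.0] w 0.52 t 13.25
411
-145 12 [-11.  -7.  -4.] [150. 162.]
-130 17 [-12.  -7.  -4.] [151. 160.]
-115 19 [-11.  -7.  -4.] [149. 161.]
-100 9 [-8. -6. -3.] [153. 158.]
-85 46 [-24. -15.  20.] [140. 173.]
-70 66 [-24. -14.  21.] [145. 173.]
-55 52 [-24. -14.  20.] [146. 172.]
-10 34 [-24. -12.  20.] [154. 171.]
5 61 [-24. -15.  19.] [145. 170.]
20 43 [-23. -12.  20.] [146. 170.]
35 18 [-11.  -7.  -4.] [154. 161.]
50 20 [-12.  -8.  -4.] [148. 161.]
65 13 [-10.  -7.  -5.] [152. 161.]
```

View pics/s6.png

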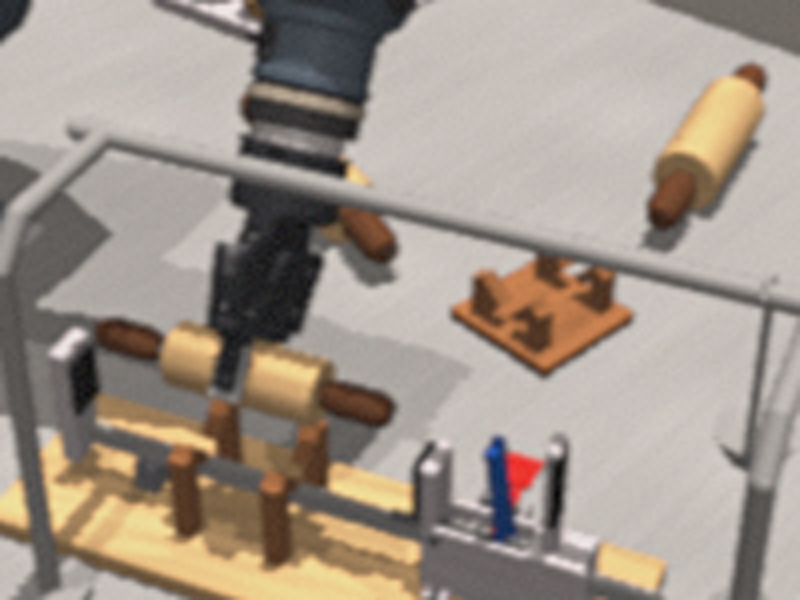

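View pics/t6.png

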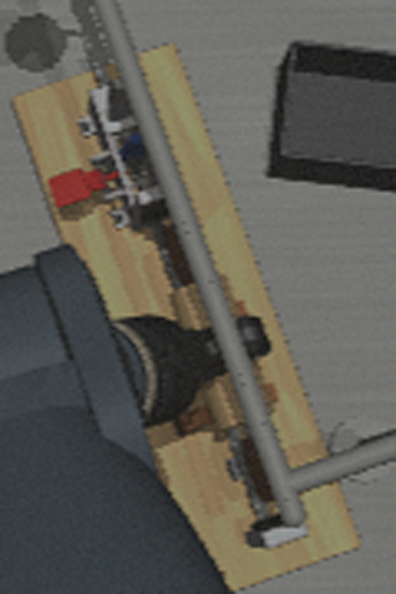

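```bash

python3 -m pendant '[40,4,0,-12,0, 40,4,0,-25,0,40,4,0,-38,0,40,4,0,-46,0,40,4,0,-46,0]' >/dev/null; python3 st.py;
```

```text
J [16.01, 18.01, -27.02, 43.7, -34.71, 177.87] R [-179.92, -34.73, -72.28] P [510.4, -27.0, 97.5] F [-0.1, -0.4, -4.0] w 0.52 t 13.97
```

```bash

python3 -m pendant '[40,0,0,-2,0,40,0,0,-3,0]' >/dev/null; python3 st.py; python3 -m pendant '[46,0,0,0,0,50,0,0,0,0,54,0,0,0,0,62,0,0,0,0,62,0,0,0,0]' 20 >/dev/null; python3 st.py; python3 - <<'E'
from h import *
d=eyes.get_image("scene"); save(d,"s7",(220,180,420,330),4)
E
```

```text
J [16.02, 18.13, -27.18, 43.27, -34.72, 177.86] R [-179.76, -34.75, -72.37] P [511.2, -26.8, 95.6] F [-3.2, 3.2, 5.8] w 0.52 t 14.22
J [16.01, 18.15, -27.19, 43.27, -34.71, 177.87] R [-179.8, -34.74, -72.35] P [510.9, -26.8, 95.4] F [0.3, -1.0, 0.1] w 0.72 t 14.85
```

View pics/s7.png

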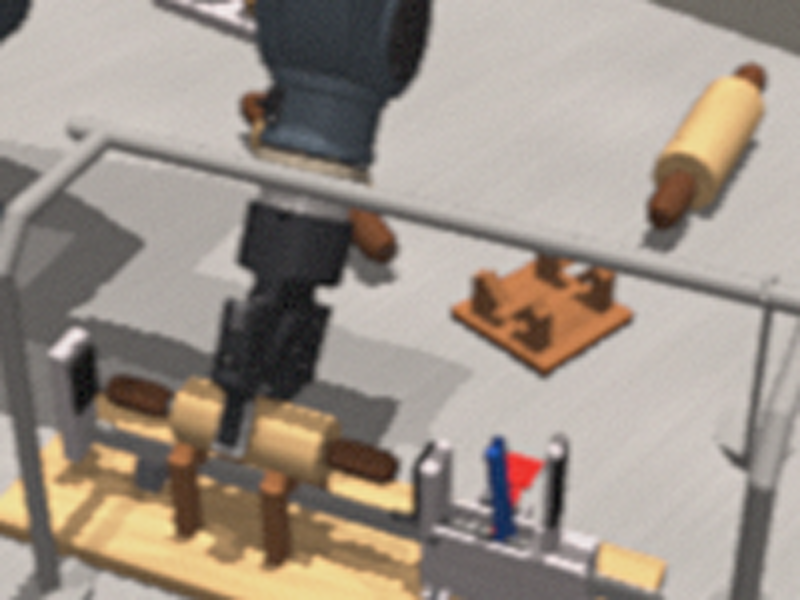

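```bash

python3 -m pendant '[62,-4,11,17,0.03,62,-7,22,33,0.06,62,-14,43,66,0.1,62,-18,58,88,0.15,62,-18,58,88,0.15]' >/dev/null; python3 st.py; python3 - <<'E'
from h import *
d=eyes.get_image("scene"); save(d,"s8",(220,180,420,330),4)
d=eyes.get_image("wrist"); save(d,"w8")
E
```

```text
J [23.5, 10.26, -22.45, 54.75, -34.67, 176.29] R [-179.49, -34.75, -63.74] P [493.4, 32.9, 186.0] F [0.5, -0.9, -0.6] w 0.73 t 15.53
```

View pics/s8.png

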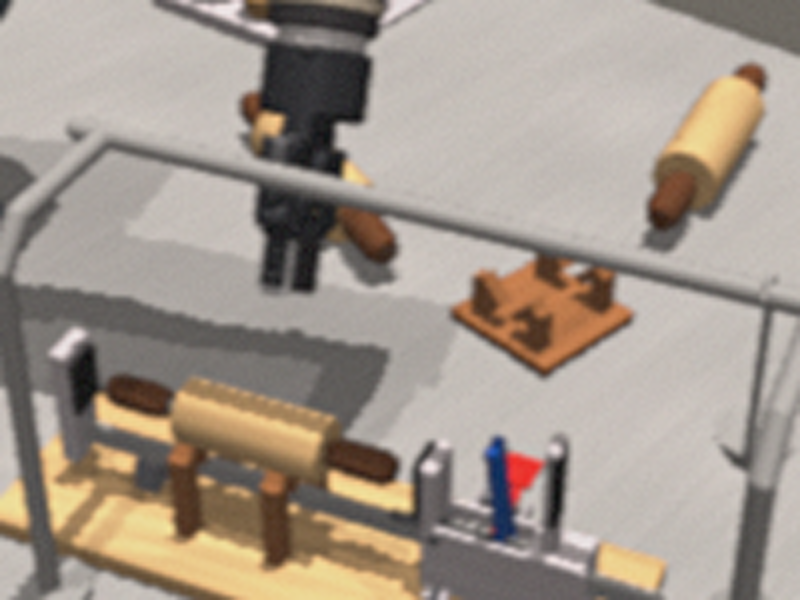

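View pics/w8.png

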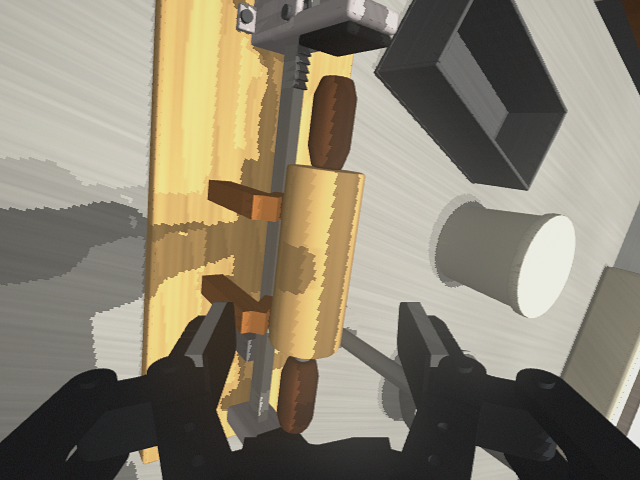

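```bash

python3 -m pendant '[20,48,15,0,0,0,96,30,0,0,0,144,45,0,0,0,144,45,0,0,0,144,45,0,0]' >/dev/null; python3 st.py; python3 - <<'E'
from h import *
d=eyes.get_image("wrist"); save(d,"w9"); np.savez("w9.npz",**d)
E
```

```text
J [21.81, 24.05, -2.81, 60.03, -34.6, 174.51] R [180.0, -34.72, -63.67] P [636.2, 75.5, 181.9] F [0.2, 0.0, -0.1] w -0.0 t 16.25
```

View pics/w9.png

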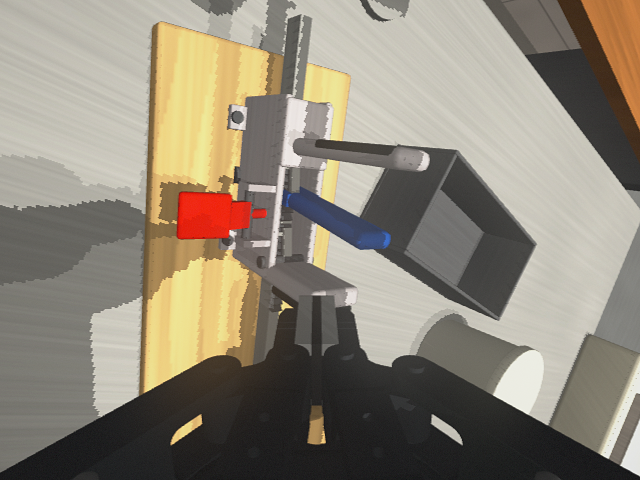

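```bash
python3 - <<'E'
from h import *
d=dict(np.load("w9.npz")); w=cloud(d); Z=w[...,2]
ys=np.array([.95365,.3009]); xs=np.array([.3009,-.95365])
A=w[...,:2]@ys-500; X=w[...,:2]@xs-175.4
c=d["img"].astype(int)
pp=lambda n,k: print(n,k.sum(),"X",np.round(np.percentile(X[k],[1,50,99]),1),"Y",np.round(np.percentile(A[k],[1,50,99]),1),"Z",np.round(np.percentile(Z[k],[1,50,99]),1))
v,u=np.mgrid[0:480,0:640]
red=(c[...,0]>2.5*c[...,1])&(c[...,0]>100)&(u<235); pp("tab",red)
blue=(c[...,2]>1.6*c[...,0])&(c[...,2]>60)&(u>270)&(u<400)&(v<260); pp("blade",blue)
for lo in range(80,150,10):
    k=blue&(Z>lo)&(Z<lo+10); 
    if k.sum()>5: pp("bl%d"%lo,k)
k=(Z>155)&(Z<170)&(u>290)&(v<200); pp("grip top",k)
k=(u>285)&(u<355)&(v>268)&(v<294)&(Z>100); pp("jaw top",k)
E
```

```text
tab 2549 X [nan nan nan] Y [nan nan nan] Z [nan nan nan]
blade 1406 X [nan nan nan] Y [nan nan nan] Z [nan nan nan]
bl80 128 X [-11.2  -9.5  -4.7] Y [161.2 165.3 167.8] Z [80.2 85.1 89.8]
bl90 124 X [-11.2  -9.6  -5.5] Y [160.3 163.9 166.5] Z [90.2 95.1 99.9]
bl100 131 X [-11.   -9.4  -5.6] Y [159.4 162.8 165.2] Z [100.2 104.8 109.8]
bl110 105 X [-10.9  -9.6  -7.2] Y [155.3 161.2 163.3] Z [110.1 115.1 119.6]
bl120 96 X [-10.8  -9.7  -8.1] Y [154.6 159.6 161.9] Z [120.1 124.8 129.9]
bl130 120 X [-11.1  -9.6   7.2] Y [155.7 158.4 161. ] Z [130.4 135.7 139.9]
bl140 590 X [-10.7  -1.9   9.5] Y [150.8 155.8 159.9] Z [140.7 147.8 149.5]
grip top 971 X [-10.9  -5.6   9.4] Y [190.9 195.8 200.6] Z [155.2 162.9 165. ]
jaw top 1050 X [-16.8  -4.6  14.1] Y [113.2 120.5 121.2] Z [100.3 113.4 124.3]
```

```bash

python3 -m pendant '[0,7,-15,-5,-0.03,0,14,-31,-15,-0.06,0,20,-46,-24,-0.09,0,20,-46,-28,-0.09,0,20,-46,-28,-0.09]' >/dev/null; python3 st.py; python3 - <<'E'
from h import *
d=eyes.get_image("wrist"); save(d,"w10",(160,60,480,400),2.2)
d=eyes.get_image("scene"); save(d,"s10",(280,220,420,340),5)
E
```

```text
J [17.27, 26.93, -2.27, 57.99, -34.62, 175.23] R [-179.89, -34.72, -68.88] P [656.6, 29.9, 154.6] F [-0.2, 0.6, -0.7] w -0.0 t 16.93
```

View pics/w10.png

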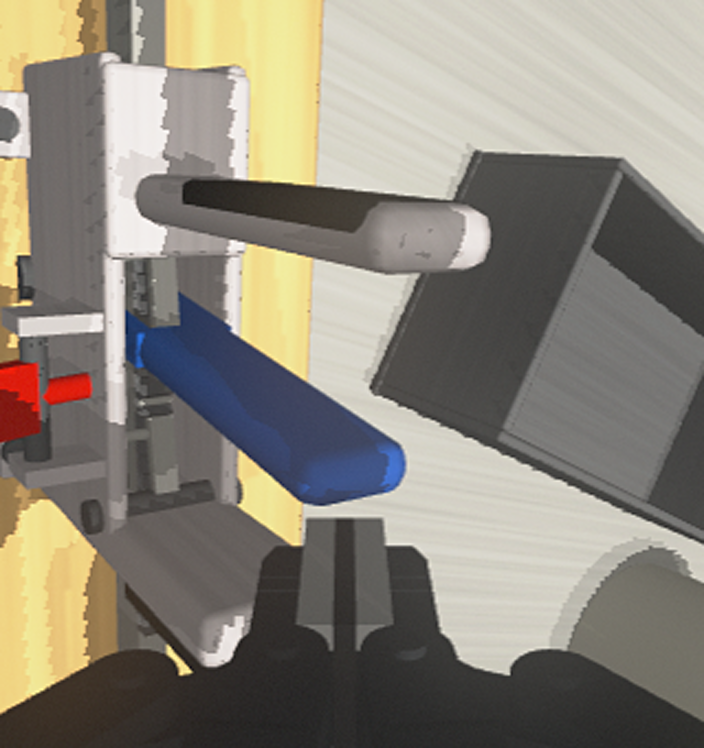

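View pics/s10.png

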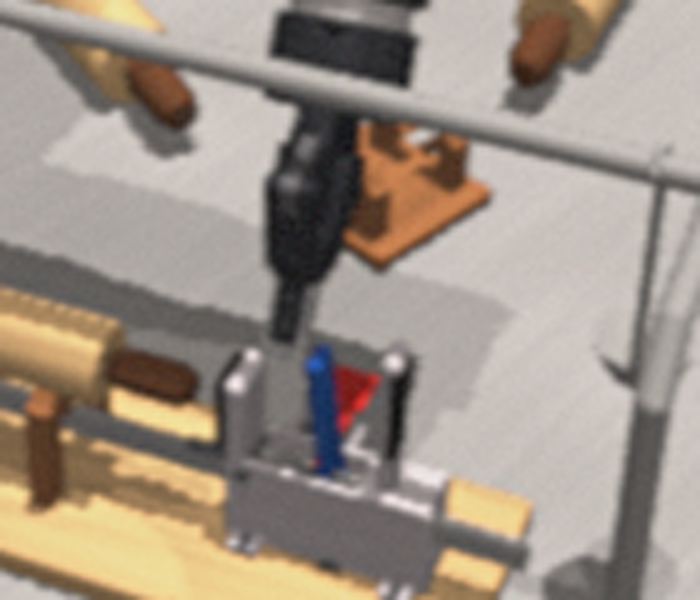

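```bash

python3 -m pendant '[0,0,0,-7,0,0,0,0,-14,0]' >/dev/null; python3 st.py;python3 -m pendant '[0,5,1.5,0,0,0,10,3,0,0,0,15,4.5,0,0,0,20,6,0,0]' >/dev/null; python3 st.py;python3 -m pendant '[0,5,1.5,0,0,0,10,3,0,0]' >/dev/null; python3 st.py; python3 - <<'E'
from h import *
d=eyes.get_image("wrist"); save(d,"w11",(160,60,480,400),2.2)
d=eyes.get_image("scene"); save(d,"s11",(280,220,420,340),5)
E
```

```text
J [17.32, 27.52, -3.46, 56.14, -34.63, 175.24] R [-179.79, -34.73, -68.88] P [656.8, 30.6, 141.0] F [-0.2, 0.3, 0.0] w 0.0 t 17.27
J [17.27, 29.4, -0.07, 57.75, -34.65, 175.21] R [-179.93, -34.74, -68.83] P [676.5, 36.0, 141.4] F [-6.4, 1.6, 3.2] w 0.0 t 17.77
J [17.27, 30.34, 1.61, 58.51, -34.63, 175.2] R [-179.97, -34.72, -68.8] P [686.2, 39.1, 141.3] F [-8.2, 0.5, 1.8] w -0.0 t 18.02
```

View pics/w11.png

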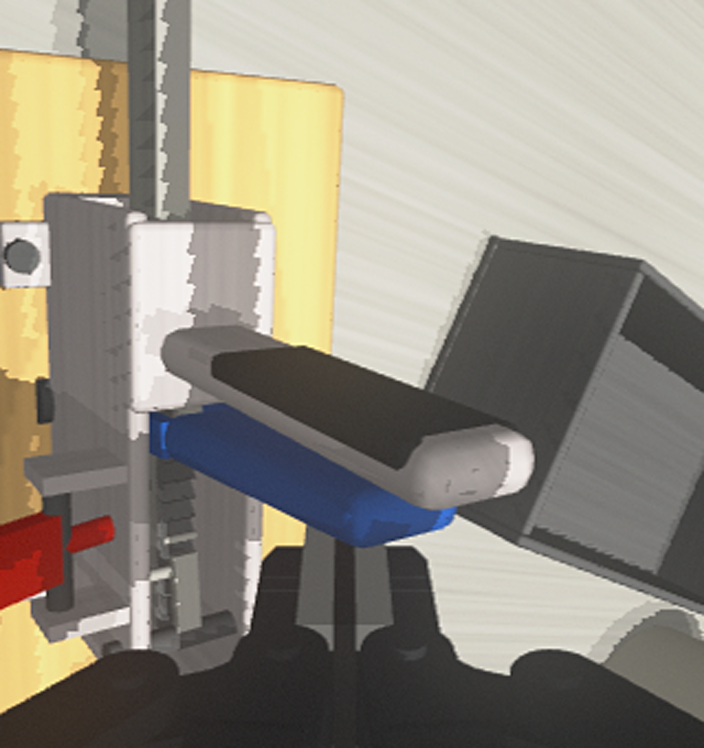

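View pics/s11.png

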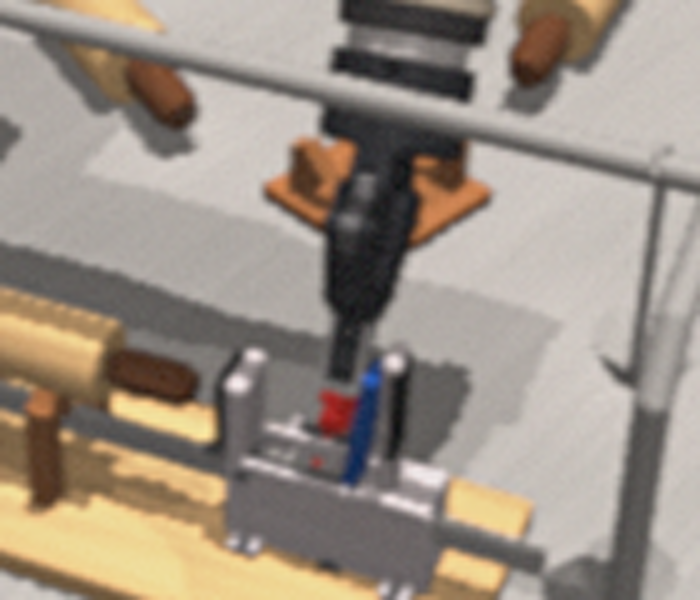

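```bash

python3 -m pendant '[0,2,0.6,0,0]' >/dev/null; python3 st.py;python3 -m pendant '[0,2,0.6,0,0]' >/dev/null; python3 st.py;python3 -m pendant '[0,1,0.3,0,0]' >/dev/null; python3 st.py
```

```text
J [17.26, 30.53, 1.92, 58.61, -34.62, 175.2] R [-179.93, -34.72, -68.82] P [688.2, 39.7, 141.1] F [-7.4, 1.2, 3.2] w 0.0 t 18.25
J [17.26, 30.69, 2.2, 58.88, -34.64, 175.2] R [179.87, -34.72, -68.71] P [688.9, 39.8, 141.0] F [-19.3, 0.4, 8.7] w 0.0 t 18.38
J [17.27, 30.76, 2.33, 59.04, -34.65, 175.19] R [179.74, -34.73, -68.63] P [689.0, 39.8, 141.0] F [-21.9, -0.3, 9.2] w -0.0 t 18.5
```

```bash

python3 -m pendant '[0,-18,-5.4,0,0,0,-34,-10.2,0,0,0,-34,-10.2,0,0,0,-23,-7,0,0,0,-12,-3.6,0,0,0,-4,-1.2,0,0,0,-1,-0.3,0,0,0,-1,-0.3,0,0]' >/dev/null; python3 st.py; python3 - <<'E'
from h import *
d=eyes.get_image("scene"); save(d,"s12",(220,200,420,340),4)
E
```

```text
J [17.25, 30.76, 2.31, 59.02, -34.7, 175.2] R [179.74, -34.78, -68.65] P [689.1, 39.4, 141.0] F [-19.5, -2.5, 12.4] w 0.0 t 19.5
```

View pics/s12.png

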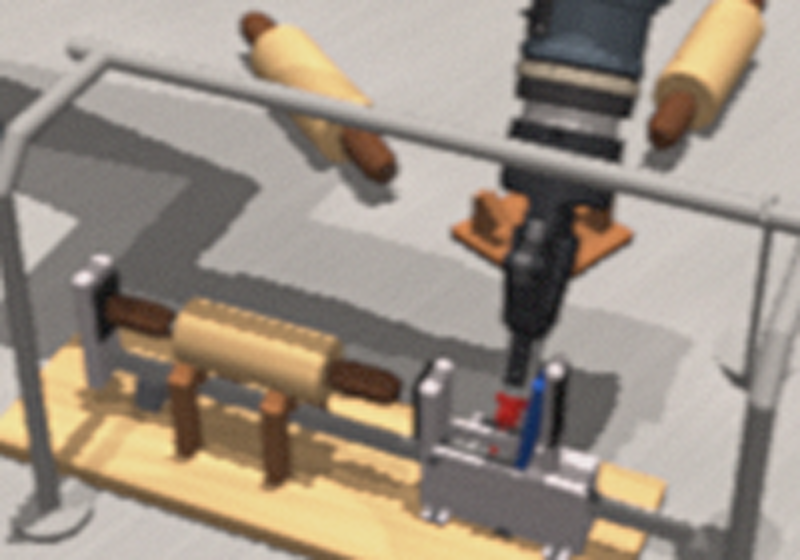

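The end jaw has moved up about 20 mm in two strokes and is reaching the loose handle. I'll continue with strokes 3 and 4.

```bash

python3 -m pendant '[0,-18,-5.4,0,0,0,-34,-10.2,0,0,0,-34,-10.2,0,0,0,-23,-7,0,0,0,-12,-3.6,0,0,0,-4,-1.2,0,0,0,-1,-0.3,0,0,0,0,0,0,0]' >/dev/null; python3 st.py; 
python3 -m pendant '[0,-18,-5.4,0,0,0,-34,-10.2,0,0,0,-34,-10.2,0,0,0,-23,-7,0,0,0,-12,-3.6,0,0,0,-4,-1.2,0,0,0,-1,-0.3,0,0,0,0,0,0,0]' >/dev/null; python3 st.py; python3 - <<'E'
from h import *
d=eyes.get_image("scene"); save(d,"s13",(220,200,420,340),4)
E
```

```text
J [17.26, 30.78, 2.35, 59.06, -34.7, 175.2] R [179.72, -34.78, -68.63] P [689.2, 39.5, 141.1] F [-23.2, -1.5, 13.5] w -0.0 t 20.55
J [17.26, 30.78, 2.36, 59.08, -34.7, 175.2] R [179.71, -34.78, -68.62] P [689.1, 39.6, 141.2] F [-25.3, -1.1, 14.6] w 0.0 t 21.55
```

View pics/s13.png

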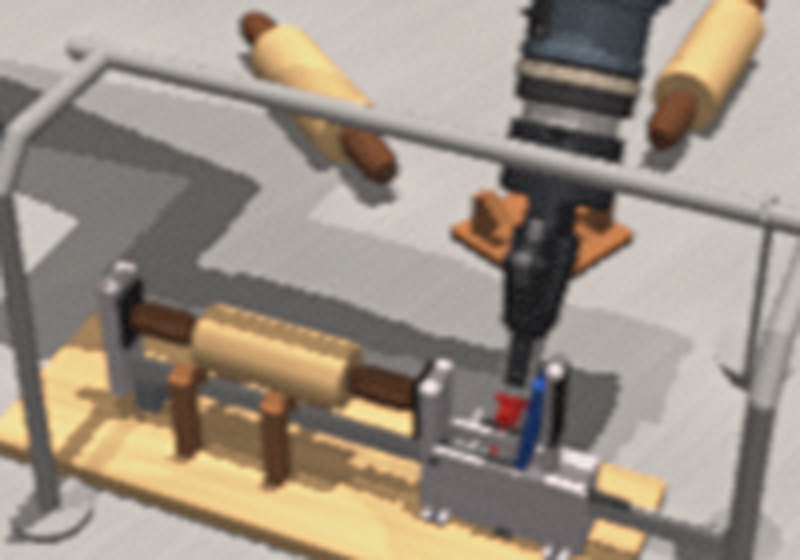

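```bash

python3 -m pendant '[0,-18,-5.4,0,0,0,-34,-10.2,0,0,0,-34,-10.2,0,0,0,-23,-7,0,0,0,-17,-5.1,0,0]' >/dev/null; python3 st.py; 
python3 -m pendant '[0,4,1.2,0,0,0,4,1.2,0,0]' >/dev/null; python3 st.py; python3 -m pendant '[0,3,0.9,0,0]' >/dev/null; python3 st.py; python3 -m pendant '[0,2,0.6,0,0]' >/dev/null; python3 st.py;
```

```text
J [17.26, 29.2, -0.43, 57.7, -34.72, 175.22] R [179.93, -34.81, -68.77] P [673.7, 34.7, 141.5] F [-16.8, -2.1, 12.5] w -0.0 t 22.23
J [17.26, 29.58, 0.24, 57.95, -34.71, 175.22] R [179.99, -34.8, -68.8] P [678.0, 36.0, 141.5] F [-12.3, -0.7, 8.9] w -0.0 t 22.48
J [17.26, 29.83, 0.7, 58.22, -34.71, 175.21] R [179.89, -34.8, -68.75] P [680.2, 36.7, 141.5] F [-17.0, -1.2, 11.1] w 0.0 t 22.6
J [17.26, 30.02, 1.03, 58.4, -34.72, 175.21] R [179.86, -34.8, -68.72] P [682.0, 37.2, 141.5] F [-20.4, -0.4, 13.3] w 0.0 t 22.73
```

```bash

python3 -m pendant '[0,2,0.6,0,0]' >/dev/null; python3 st.py; python3 -m pendant '[0,2,0.6,0,0]' >/dev/null; python3 st.py; python3 - <<'E'
from h import *
d=eyes.get_image("scene"); save(d,"s14",(220,200,420,340),4)
d=eyes.get_image("top"); save(d,"t14",(310,130,430,310),3.3)
E
```

```text
J [17.26, 30.19, 1.33, 58.63, -34.73, 175.21] R [179.73, -34.8, -68.65] P [683.2, 37.6, 141.4] F [-24.8, -1.1, 16.1] w -0.0 t 22.85
J [17.26, 30.36, 1.63, 58.85, -34.73, 175.2] R [179.62, -34.81, -68.59] P [684.4, 37.9, 141.4] F [-29.5, -1.7, 17.1] w 0.0 t 22.98
```

View pics/s14.png

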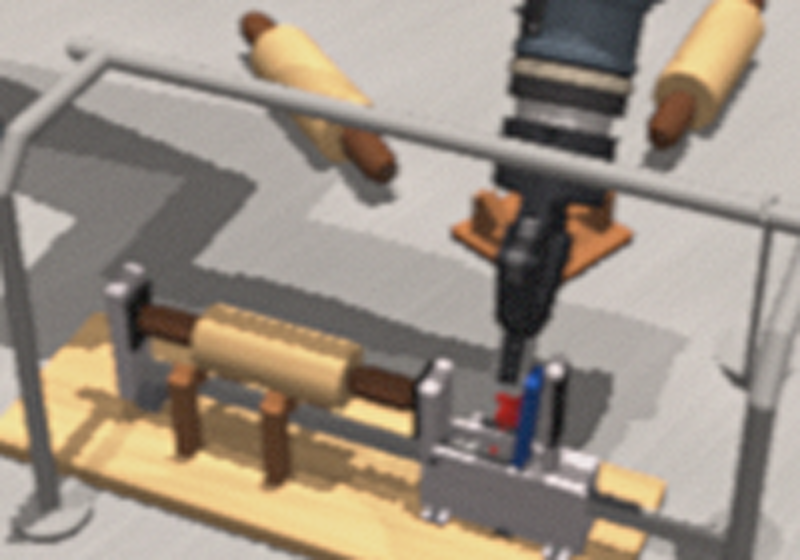

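View pics/t14.png

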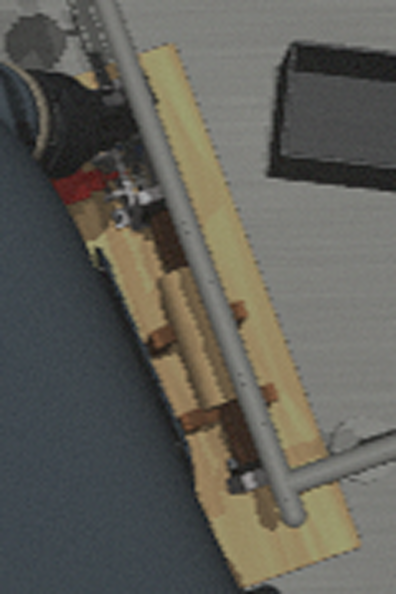

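```bash

python3 -m pendant '[0,-15,-4.5,0,0,0,-30,-9,0,0,0,-30,-9,0,0]' >/dev/null; python3 st.py
python3 - <<'E'
from h import *
d=eyes.get_image("scene"); save(d,"s15",(240,260,340,320),8)
w=cloud(d)
ys=np.array([.95365,.3009]); xs=np.array([.3009,-.95365])
A=w[...,:2]@ys-500; X=w[...,:2]@xs-175.4; Z=w[...,2]
k=(Z>118)&(Z<140)&(np.abs(X)<25)&(A<0); print("jaw top A",np.percentile(A[k],[2,50,98]),k.sum())
k=(Z>95)&(Z<116)&(np.abs(X)<20)&(A<-50)&(A>-150)
h,e=np.histogram(A[k],bins=np.arange(-150,-50,4)); print(list(zip(e[:-1],h)))
for lo in range(-135,110,6):
    k=(np.abs(X)<30)&(A>lo)&(A<lo+6)&(Z<128)
    print(lo,k.sum(),np.round(np.percentile(Z[k],97),0) if k.sum() else None, end="; ")
E
```

```text
J [17.29, 27.59, -3.27, 56.23, -34.63, 175.23] R [-179.76, -34.74, -68.93] P [658.0, 30.5, 141.4] F [0.2, 0.9, 0.3] w 0.0 t 23.45
jaw top A [-127.22263023  -44.87057811   -1.29599046] 222
[(np.int64(-150), np.int64(0)), (np.int64(-146), np.int64(0)), (np.int64(-142), np.int64(0)), (np.int64(-138), np.int64(0)), (np.int64(-134), np.int64(0)), (np.int64(-130), np.int64(2)), (np.int64(-126), np.int64(7)), (np.int64(-122), np.int64(8)), (np.int64(-118), np.int64(5)), (np.int64(-114), np.int64(15)), (np.int64(-110), np.int64(19)), (np.int64(-106), np.int64(8)), (np.int64(-102), np.int64(10)), (np.int64(-98), np.int64(10)), (np.int64(-94), np.int64(11)), (np.int64(-90), np.int64(11)), (np.int64(-86), np.int64(10)), (np.int64(-82), np.int64(13)), (np.int64(-78), np.int64(10)), (np.int64(-74), np.int64(11)), (np.int64(-70), np.int64(16)), (np.int64(-66), np.int64(8)), (np.int64(-62), np.int64(0)), (np.int64(-58), np.int64(1))]
-135 14 95.0; -129 50 127.0; -123 75 126.0; -117 114 125.0; -111 88 123.0; -105 58 110.0; -99 56 112.0; -93 36 113.0; -87 24 114.0; -81 28 114.0; -75 22 114.0; -69 39 114.0; -63 32 111.0; -57 105 123.0; -51 64 124.0; -45 71 123.0; -39 74 124.0; -33 70 122.0; -27 66 123.0; -21 62 124.0; -15 38 123.0; -9 40 123.0; -3 46 125.0; 3 60 124.0; 9 64 122.0; 15 100 123.0; 21 75 123.0; 27 74 124.0; 33 82 123.0; 39 71 122.0; 45 90 124.0; 51 91 121.0; 57 56 111.0; 63 60 113.0; 69 64 113.0; 75 61 114.0; 81 67 111.0; 87 63 112.0; 93 52 110.0; 99 45 124.0; 105 57 124.0;
```

View pics/s15.png

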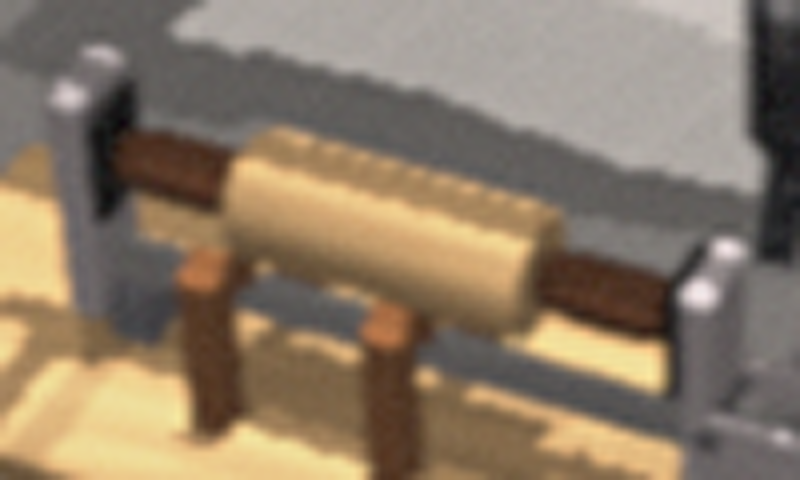

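```bash

python3 -m pendant '[0,6,1.8,0,0,0,9,2.7,0,0]' >/dev/null; python3 st.py; 
python3 -m pendant '[0,3,0.9,0,0]' >/dev/null; python3 st.py; python3 -m pendant '[0,2,0.6,0,0]' >/dev/null; python3 st.py; 
```

```text
J [17.28, 28.44, -1.8, 56.93, -34.66, 175.23] R [-179.87, -34.76, -68.88] P [666.5, 32.9, 141.3] F [-6.0, -0.7, 4.6] w -0.0 t 23.75
J [17.27, 28.69, -1.36, 57.21, -34.68, 175.23] R [-179.98, -34.77, -68.81] P [668.6, 33.4, 141.3] F [-14.4, -0.3, 9.8] w -0.01 t 23.88
J [17.27, 28.85, -1.07, 57.43, -34.7, 175.23] R [179.91, -34.78, -68.76] P [669.8, 33.7, 141.3] F [-17.2, -1.7, 11.9] w 0.0 t 24.0
```

```bash

python3 -m pendant '[0,3,0.9,0,0,0,3,0.9,0,0]' >/dev/null; python3 st.py; python3 -m pendant '[0,2,0.6,0,0]' >/dev/null; python3 st.py; 
```

```text
J [17.27, 29.09, -0.63, 57.74, -34.72, 175.22] R [179.77, -34.8, -68.67] P [671.7, 34.2, 141.4] F [-19.7, -1.4, 13.7] w -0.0 t 24.25
J [17.27, 29.25, -0.34, 57.95, -34.73, 175.22] R [179.67, -34.8, -68.62] P [672.9, 34.5, 141.5] F [-27.4, -0.9, 17.4] w -0.0 t 24.38
```

```bash

python3 -m pendant '[0,-10,-3,0,0,0,-19,-5.7,0,0,0,-24,4,15,0,0,-28,18,38,0.03,0,-31,40,40,0.07,0,-20,48,20,0.1,0,-19,48,5,0.1,0,-19,48,5,0.1]' >/dev/null; python3 st.py; python3 - <<'E'
from h import *
d=eyes.get_image("wrist"); save(d,"w16"); w=cloud(d); Z=w[...,2]
ys=np.array([.95365,.3009]); xs=np.array([.3009,-.95365])
A=w[...,:2]@ys-500; X=w[...,:2]@xs-175.4
c=d["img"].astype(int)
red=(c[...,0]>2.5*c[...,1])&(c[...,0]>80)&(X<-40)&(Z>70)
print(red.sum(),np.percentile(X[red],[1,50,99]),np.percentile(A[red],[1,50,99]),np.percentile(Z[red],[1,50,99]))
s=status.read_state(); p=s["eef_pos"]; print("TCP st",p[:2]@xs-175.4,p[:2]@ys-500,p[2])
E
```

```text
J [21.82, 27.36, -3.23, 55.93, -34.55, 173.79] R [179.95, -34.71, -63.04] P [655.8, 83.7, 144.2] F [0.0, 0.6, 1.1] w 0.0 t 25.38
2993 [-74.37726426 -60.58684692 -40.69742407] [139.94930965 152.72485574 164.62746153] [72.23979626 75.5976644  76.99042715]
TCP st -57.69051644519216 151.01629451526128 145.2405105534514
```

View pics/w16.png

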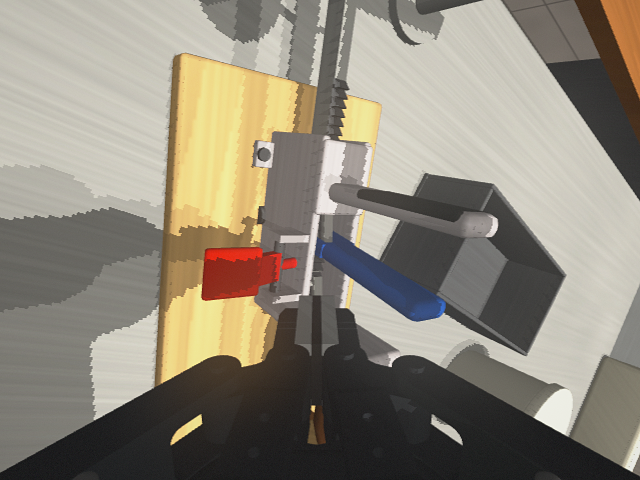

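```bash

python3 -m pendant '[0,0,0,-20,0,0,0,0,-40,0,0,0,0,-46,0,0,0,0,-46,0]' >/dev/null; python3 st.py; python3 -m pendant '[0,0,0,-5,0,0,0,0,-9,0,0,0,0,-13,0,0,0,0,-13,0]' >/dev/null; python3 st.py; python3 - <<'E'
from h import *
d=eyes.get_image("scene"); save(d,"s17",(220,200,420,340),4)
E
```

```text
J [21.79, 29.51, -6.65, 50.14, -34.57, 173.77] R [-179.81, -34.74, -63.19] P [657.0, 83.7, 100.6] F [-0.7, 0.3, 0.5] w -0.0 t 25.93
J [21.85, 30.19, -7.56, 48.46, -34.56, 173.77] R [-179.7, -34.74, -63.19] P [657.3, 84.6, 88.0] F [-1.9, 2.6, 4.9] w 0.0 t 26.43
```

View pics/s17.png

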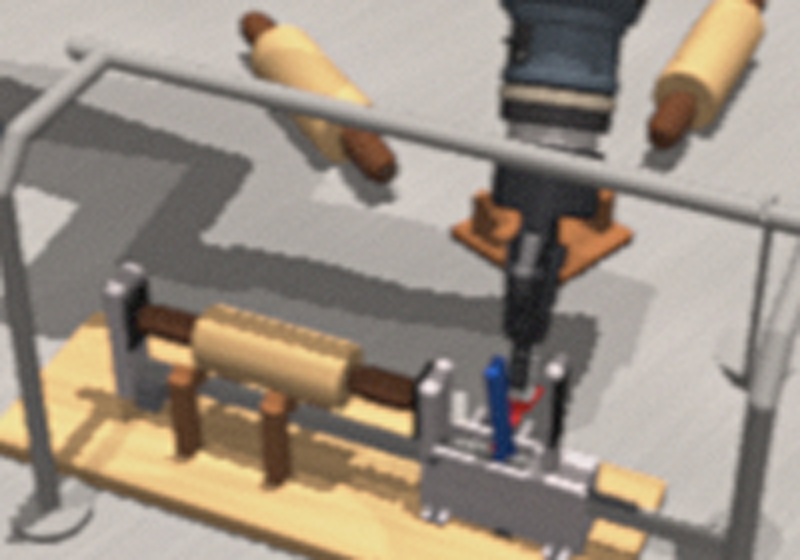

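```bash

python3 -m pendant '[0,0,0,-3,0,0,0,0,-4,0,0,0,0,-4,0,0,0,0,-4,0,0,0,0,-4,0,0,0,0,-4,0,0,0,0,-4,0,0,0,0,-4,0,0,0,0,-4,0,0,0,0,-4,0,0,0,0,-4,0,0,0,0,-4,0]' >/dev/null; python3 st.py;  python3 - <<'E'
from h import *
d=eyes.get_image("scene"); save(d,"s18",(220,200,420,340),4)
E
```

```text
J [21.87, 30.4, -7.81, 47.97, -34.53, 173.76] R [-179.66, -34.71, -63.19] P [657.4, 85.0, 84.2] F [-3.5, 6.4, 6.6] w -0.0 t 27.98
```

View pics/s18.png

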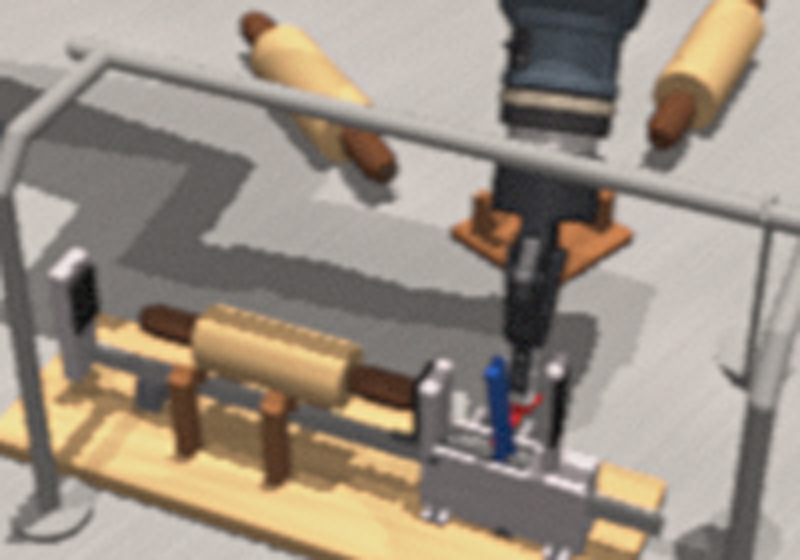

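```bash

python3 -m pendant '[0,0,0,0,0,0,0,0,0,0,0,0,0,0,0,0,0,0,0,0,0,0,0,15,0,0,-5,14,40,0,0,-15,40,80,0,0,-15,40,80,0]' >/dev/null; python3 st.py;  python3 - <<'E'
from h import *
d=eyes.get_image("scene"); save(d,"s19",(230,240,390,350),5)
w=cloud(d); ys=np.array([.95365,.3009]); xs=np.array([.3009,-.95365])
A=w[...,:2]@ys-500; X=w[...,:2]@xs-175.4; Z=w[...,2]
k=(Z>118)&(Z<140)&(np.abs(X)<25)&(A<-90); print("jaw top A",np.percentile(A[k],[2,98]),k.sum())
b=(A>-45)&(A<45)&(np.abs(X)<30)&(Z>88)&(Z<130); q=np.stack([X[b],A[b],Z[b]],1)
from scipy.optimize import least_squares
f=lambda p:np.hypot(q[:,0]-p[0]-p[1]*q[:,1],q[:,2]-p[2])-23
s=least_squares(f,[0,0,100],loss="soft_l1"); print("pin axis x,slope,z",s.x,np.abs(s.fun).mean(),b.sum())
c=d["img"].astype(int).sum(-1); k=(np.abs(X)<14)&(Z>95)&(Z<128)&(A>-140)&(A<110)
for lo in range(-130,110,6):
    m=k&(A>lo)&(A<lo+6)
    if m.sum(): print(lo,m.sum(),int(Z[m].max()),int(np.median(c[m])),end="; ")
d=eyes.get_image("top"); save(d,"t19",(310,130,430,310),3.3)
E
```

```text
J [25.82, 27.12, 0.03, 61.6, -34.73, 178.53] R [-179.41, -34.75, -63.31] P [643.2, 125.9, 167.2] F [-0.3, 0.2, -0.3] w 0.0 t 29.02
jaw top A [-172.08720066 -151.65721629] 89
pin axis x,slope,z [1.33544184e+00 6.85018251e-03 9.99514055e+01] 1.3966423077159 525
-112 2 105 366; -106 12 110 239; -100 13 114 159; -94 15 113 167; -88 13 114 160; -82 17 112 175; -76 13 114 178; -70 13 114 162; -64 6 112 240; -58 10 125 371; -52 14 123 422; -46 13 124 451; -40 11 123 401; -34 14 123 431; -28 11 122 403; -22 13 125 438; -16 14 125 411; -10 14 125 460; -4 15 126 428; 2 15 126 505; 8 16 124 450; 14 14 124 420; 20 16 124 459; 26 15 124 443; 32 16 125 414; 38 12 125 437; 44 15 124 460; 50 34 123 287; 56 15 112 156; 62 16 113 161; 68 17 113 157; 74 17 113 171; 80 16 114 163; 86 18 112 168; 92 21 112 163; 98 9 123 123; 104 11 125 258;
```

View pics/s19.png

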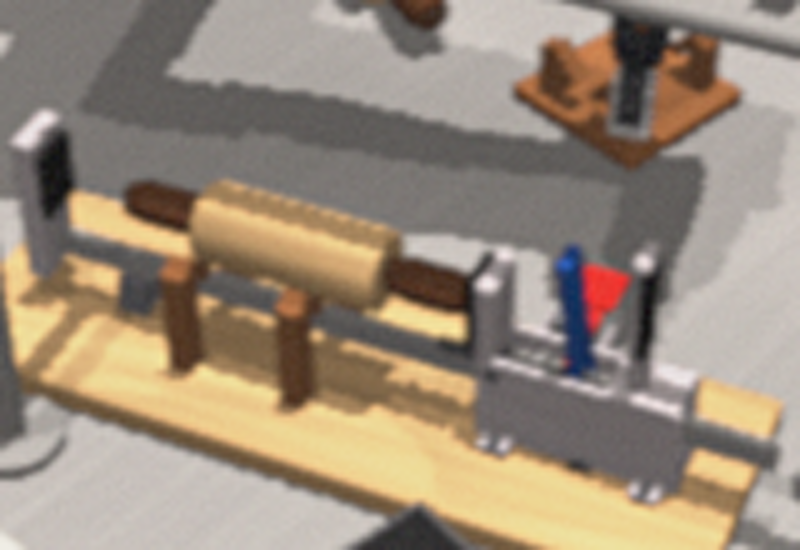

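View pics/t19.png

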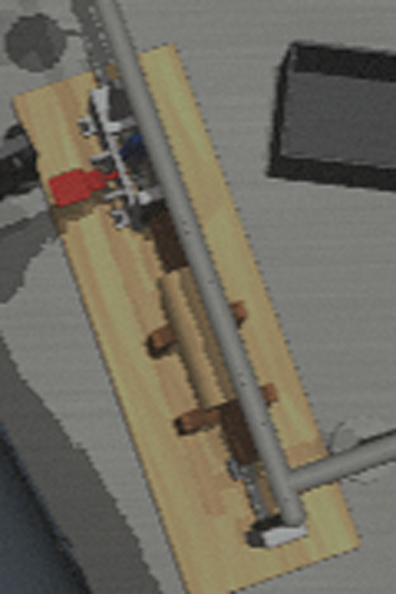

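```bash
python3 -c "
from rig import r
print(r.close_job())"
```

```text
the job is handed in; nothing more can be done
None
```

The pin is lying free in the two rests with its loose handle pressed home, and I handed the job in at about 29 s of the 72 s allowed.

**What I did:**
- **Lean:** the moves only shift and turn the tool, so I got a lean of about 35° by driving the arm up against a wrist-joint limit.
- **Placing:** I took the smallest of the three pins from its stand and came in under the rail. I seated it between the jaws and let go.
- **Pumping:** five strokes on the blue trigger drew the jaw up. A sixth, partial stroke to check met solid resistance early, at about 32 N.
- **Release:** I held the red tab down until the jaw had run all the way back, then backed the hand away.

**Last checks:**
- **Pin:** its axis is about 1 mm off the rest line, at height 100 mm and 0.4° off parallel. It sits about 23 mm along from the middle, within the 35 mm allowed. It measures about 208 mm overall, against 210 mm with the handle home, and no gap shows at the barrel.
- **Clamp:** the jaw face measures about y −152 mm against −155 mm fully back. I put that down to camera offset, since the wrist and top cameras disagreed by about 3 mm along the station. The jaw is visibly at its stop, with the trigger and tab at rest.
- **Robot:** the wrist force reads about zero and the hand is clear of everything.
- **Bowl, tub and tin:** the arm never went near them, but I did not measure their positions at the end.

**Joint limits:** two joints touched their limits on the way. One reading of joint 3 was 83.57° against the limit of 83.53°, and joint 6 reached 179.96° of 180°. No fault was reported.

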